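Set the shaft collar of a bench mixer drive

ROBOT

A 7-joint arm with a two-finger parallel gripper is mounted at the origin on the work surface. World frame = base frame: x ahead of the robot, y to its left, z up, the work surface at z = 0. Lengths are in m, angles in rad, forces in N, time in s.
With the tool pointing down it reaches from about 0.35 to 0.9 m from the base axis. Payload 8.1 kg.
Tool frame: the origin (TCP) lies between the finger pads; the fingertips stand 8 mm ahead of it and the grasp point (between the pads) lies 11 mm behind it (arm.tcp_to_tips is the distance from the TCP to the fingertips, in m); z points along the fingers, x is the direction in which the jaws open and shut, and the axes are right-handed (so a half turn about z gives the same grasp; the last joint's range is limited). The gripper opens to 92 mm and grips with 3 to 60 N. Pads are 19 mm wide; open, the fingers measure 130 mm over their backs; the gripper's body (75 mm by 190 mm) begins 47 mm behind the grasp point.
Start: joints at [-1.352, 0.434, 0.025, 1.573, -0.012, 1.134, -0.075], TCP at [0.198, 0.593, 0.235] pointing down, gripper open.
Joint ranges: [-2.62, 2.62], [-0.44, 2.09], [-1.27, 1.32], [0.08, 2.57], [-1.32, 4.46], [0.12, 2], [-2.74, 2.74]. Speed limits (rad/s): [2.22, 2.22, 3.01, 3.01, 3.14, 3.14, 3.14].

INTERFACE

Orientations are given as a rotation vector (axis times angle).
In Python, from cell import arm, eyes gives the robot as it stands.
- The arm moves only by the tool play_rows, never from a script. Its argument "rows" is a list of rows, each a list of 3 entries, a list of its own where there are three numbers: the shift along the tool's x, y, z each as a share of 50 cm, from -1 to 1, then the turn, a rotation vector about the tool's x, y, z each as a share of 60 degrees, from -1 to 1, then the opening, from -1 (shut) to 1 (fully open), so that 0 is half open. In form: [[[dx, dy, dz], [ax, ay, az], grip], ...]. A call has 1 to 10 rows; each row is the pose to reach, as a shift and turn from the pose commanded when the call began, along the tool's axes at that moment; what a row does not reach only later rows make up. A row lasts 1/10 s, in which the tool goes at most 50 mm and 8.59 degrees, less where a joint would pass 70% of its speed; a pose out of reach is approached as far as the arm can. A call with a number of a shift or a turn outside -1 to 1 is refused whole. A call with a gripper value outside its range is refused whole. The fingers move at their own pace and stop on an object; "newtons" is the grip in N (left out, the last holds). Time passes only in rows, so rows that repeat a pose let the fingers close. It gives the time, the measured TCP pose, the force and the opening at its end, in the units of the state.
- arm.observe(): the state, without advancing time (a new reading comes with each control period).
- eyes.get_image(name): name is "scene" or "top" or "wrist"; returns (picture, depth): 400x640x3 uint8, red, green, blue; 400x640 float32, m along the optical axis (not along the pixel's ray), 0 where there is no reading.
- eyes.get_calibration(name): a dict with "intrinsics" (3x3 intrinsics, pixels), "R" (3x3) and "t" (3): a world point X has camera coordinates R X + t. Camera axes: x right, y down, z forward; pixel columns grow to the right and rows downward; lengths in m; the calibration is good to about 2 mm. A picture is of the moment at which its call begins: read the wrist's pose just before it. get_calibration takes no time and is no camera call; for the wrist camera it gives the pose at the moment of the call.
- arm.sign_off(): hands the job in, once; it reports no verdict.
The state is a dict: "clock": time; "joints": joint angles; "dq": joint speeds; "joint_efforts": joint torques, N m; "position": TCP position; "ee_rot": TCP orientation; "force": force on the tool from outside, world axes, zero at the start; "ft_torque": the same for the moment, N m; "width": opening from 0.0 (shut) to 1.0 (fully open).
Only numpy, scipy, OpenCV 4.12 (cv2) and the standard library are available. Lean on these libraries where they do the work, as an engineer would, in place of code of your own. Each camera call takes 0.05 s, during which the arm holds its last target.

TASK

Lay the loose steel plate over the upright shaft of the mixer drive, squarely on the plate already there, and let go of it; then take hold of the shaft by its flat between the fingers and turn it until the flat faces the fixed screwdriver. Slip the collar over the shaft with its screw on the flat and its screw head facing the screwdriver, right down onto the plates. Finish while holding: keep the collar gripped and pressed lightly but definitely down on the plates (about 10 N, never a hard shove), with the plates still square, the flat still facing the screwdriver and the other things on the bench left where they are.

Things in the scene. Friction and masses are not known exactly. Their poses are not given: they have to be found in the camera images.
- drive: mixer drive, fixed: grey box, deck 50 mm above the bench. Origin on the shaft axis at bench level, z up; x points from the shaft to the fixed screwdriver. Box: x -70 to 120 mm, y -65 to 65 mm. A block on the deck (x 85 to 115 mm, y -22 to 22 mm, top 96 mm above the bench) carries the screwdriver: blade 8 mm thick along x from x = 62 mm, 82 mm above the bench; black handle on to x = 172 mm
- driver_tip (a point): tip of the fixed screwdriver's blade, which points at the shaft axis, 62 mm from it, 82 mm above the bench. Axes as the drive's
- shaft (a joint): turn of the shaft about its upright axis, rad, anticlockwise positive from above; 0 when the flat faces the screwdriver. Friction 0.06 N m: it stays where it is left; range -3.1 to 3.1. Steel, 20 mm in diameter with one flat cut 4 mm deep (D shape, 16 mm from the flat to the round side opposite); its top is 112 mm above the bench, tapered over the last 6 mm
- shaft_flat (a point): the flat of the shaft, 15.5 mm wide, 52 to 106 mm above the bench. Origin at its centre on the face, 6 mm from the shaft axis, 79 mm above the bench; x points straight out of the flat, away from the axis, z up. Turns with the shaft
- plate_low_mid (a point): centre of the plate that already lies loose on the deck round the shaft. Both plates are alike: dark steel, 60 mm along x, 90 mm along y, 10 mm thick, round hole of 28 mm in the middle, about 0.3 kg. Its x runs along the drive's x. z up
- plate_mid (a point): centre (half-way up, in the middle of the hole) of the loose plate lying flat on the bench, of the same size: 60 mm along x, 90 mm along y, 10 mm thick. z up. Turned half round it is the same
- collar_mid (a point): centre of the aluminium collar's bore, half-way up: outside diameter 50 mm, 24 mm high, bore 23 mm, 0.12 kg, lying flat on the bench. x points to the screw head, z up. The screw's point, 5 mm thick, stands 3.5 mm into the bore half-way up, so the collar passes over the shaft only with the screw on the flat. Seated on the pile of two plates its centre is 82 mm above the bench
- screw_head (a point): outer end of the collar's screw head, 10 mm in diameter, 31.5 mm from the collar's centre along its x. Axes as the collar's
- petri_dish: bystander: closed glass petri dish, 94 mm across, 18 mm high. Origin at its underside
- spare_ring: bystander: plain flat steel ring, 64 mm across, 14 mm high, bore 40 mm, no screw. Origin at its underside
- wrench: bystander: steel wrench, 150 mm long. Origin at its underside
- jar: bystander: round jar with white cap, 60 mm across, 85 mm high. Origin at its underside
- beaker: bystander: glass beaker, 68 mm across, 90 mm high. Origin at its underside
- adapter: bystander: black mains adapter block, 55 x 75 x 45 mm. Origin at its underside
Not all that is in view belongs to the job. Several things look just like the part that bears collar_mid: the one meant starts farthest to the robot's left.

How it is judged:
By the outcome, as a careful person would: the job done as asked, in the order asked, and still so for the second after the job is handed in, while the arm keeps its last pose, push and grip.
It also fails if it takes over 58 s, if anything falls off the work surface, if the arm or the gripper's body presses on something with over 40 N, if the wrist force passes 120 N, or if a joint passes its speed limit or range.

## Working session

There is one attempt and no reset: what is moved stays moved. The work goes in short steps, Python scripts to look and compute and a tool call to move; the robot and the scene stay as the last step left them, time stands still between calls to the robot, and variables do not carry over. Pictures are saved under pics/ and viewed, and the job is handed in when it is done.

Besides the shell and the picture viewer there is one more tool, called after "Emit:" in YAML: its name, and indented under it one key for each argument. play_rows: Moves the arm, as the interface text tells. Its arguments: {"type":"object","properties":{"rows":{"type":"array","items":{"type":"array"}},"newtons":{"type":"number"}},"required":["rows"]}

```bash
ls; mkdir -p pics
cat > h.py <<'E'
import numpy as np, cv2
from cell import arm, eyes
def snap(n,f):
    c=eyes.get_calibration(n); p,d=eyes.get_image(n)
    cv2.imwrite(f'pics/{f}.png',p[:,:,::-1]); np.savez(f'pics/{f}.npz',p=p,d=d,K=c['intrinsics'],R=c['R'],t=c['t'])
    return p,d,c
def load(f):
    z=np.load(f'pics/{f}.npz'); return z['p'],z['d'],dict(intrinsics=z['K'],R=z['R'],t=z['t'])
def onplane(c,uv,z):
    K,R,t=map(np.array,(c['intrinsics'],c['R'],c['t'])); uv=np.atleast_2d(uv).astype(float)
    r=(np.linalg.inv(K)@np.c_[uv,np.ones(len(uv))].T).T@R
    o=-R.T@t; s=(z-o[2])/r[:,2]; return o+s[:,None]*r
def cloud(d,c):
    K,R,t=map(np.array,(c['intrinsics'],c['R'],c['t'])); v,u=np.mgrid[:d.shape[0],:d.shape[1]]
    X=np.stack([(u-K[0,2])/K[0,0]*d,(v-K[1,2])/K[1,1]*d,d],-1); return (X-t)@R
def proj(c,X):
    K,R,t=map(np.array,(c['intrinsics'],c['R'],c['t'])); x=(K@(R@np.atleast_2d(X).T+t[:,None])); return (x[:2]/x[2]).T
E
python3 - <<'E'
from h import *
s=arm.observe(); print(s)
for n in ('scene','top','wrist'):
    p,d,c=snap(n,n+'0'); R=np.array(c['R']);print(n,np.round(-R.T@np.array(c['t']),3),np.round(R[2],2))
E
```

```text
pics
{'clock': 0.0, 'joints': array([-1.3515761 ,  0.43525635,  0.0249812 ,  1.57407107, -0.011586  ,
        1.13399848, -0.07511166]), 'dq': array([ 0.00097468, -0.00025966, -0.00156516, -0.0004437 ,  0.00101124,
        0.00118732, -0.00036585]), 'joint_efforts': array([-7.18332212e-04, -6.67857027e+01,  9.84517671e-01, -3.14460468e+01,
       -6.05532154e-02,  4.29262931e-02,  1.50303840e-04]), 'position': array([0.19759094, 0.59243089, 0.2339344 ]), 'ee_rot': array([ 2.54787652e+00,  1.83611050e+00, -1.86549078e-03]), 'force': array([ 0.17656658,  0.45997228, -0.23588897]), 'ft_torque': array([-0.00463266,  0.00652563,  0.00926519]), 'width': 1.001459224540127}
scene [ 1.115 -0.44   1.244] [-0.39  0.33 -0.86]
top [0.416 0.007 1.243] [ 0.13 -0.02 -0.99]
wrist [0.127 0.618 0.384] [ 0.26 -0.09 -0.96]
```

View pics/scene0.png

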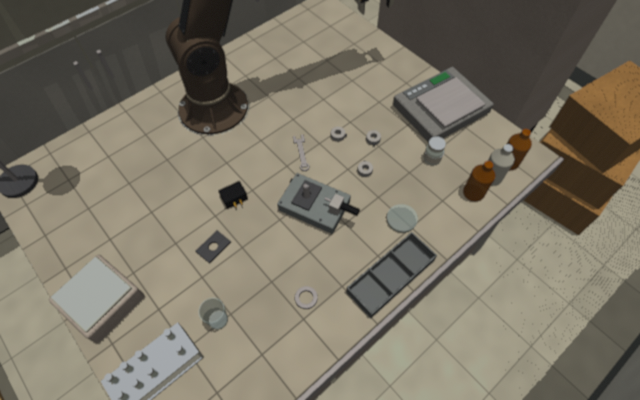

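View pics/top0.png

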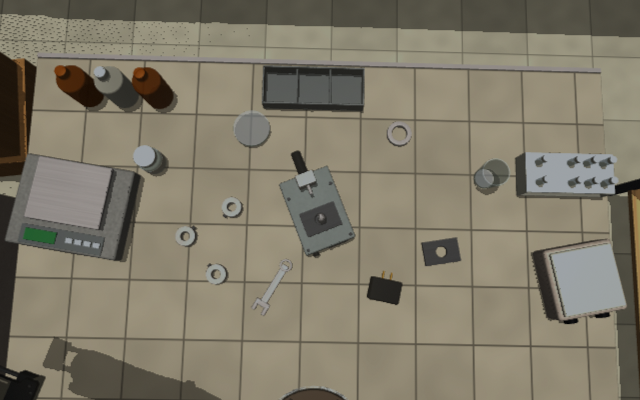

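View pics/wrist0.png

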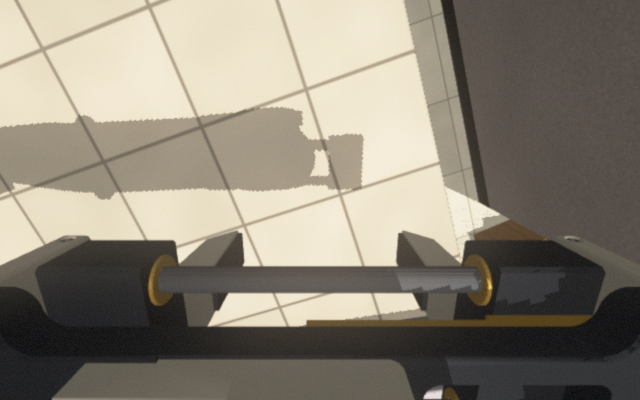

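Run:
```python
from h import *
p,d,c=load('top0')
def crop(n,u0,u1,v0,v1,f):
    cv2.imwrite(f'pics/{n}.png',cv2.resize(p[v0:v1,u0:u1,::-1],None,fx=f,fy=f,interpolation=cv2.INTER_CUBIC))
crop('t_drive',250,380,140,270,4.5); crop('t_col',160,260,185,295,5); crop('t_plate',350,480,220,310,5)
for uv,z in [((231,207),.024),((185,236),.024),((216,273),.024),((440,251),.01),((321,217),.112)]:
    print(uv,onplane(c,uv,z)[0].round(4), cloud(d,c)[uv[1],uv[0]].round(4))
X=cloud(d,c)
print(d[200:210:3,320:330:3], (d==0).mean())
print('bench z',np.median(X[340:380,420:500,2]),'deck',X[230:240,325:330,2].mean(), 'platetop',X[250,430,2])
```

```text
(231, 207) [0.5598 0.2174 0.024 ] [ 5.627e-01  2.216e-01 -5.000e-04]
(185, 236) [0.4848 0.3275 0.024 ] [ 0.4863  0.3342 -0.0015]
(216, 273) [0.3959 0.2466 0.024 ] [0.3955 0.2509 0.002 ]
(440, 251) [ 0.4625 -0.3098  0.01  ] [ 0.4629 -0.3125 -0.0005]
(321, 217) [ 0.5311 -0.0069  0.112 ] [ 0.5312 -0.0069  0.111 ]
[[1.2069428 1.2026695 1.203218  1.2070844]
 [1.2023736 1.1999078 1.1960175 1.1895618]
 [1.192021  1.196374  1.1918762 1.191199 ]
 [1.1875826 1.1880685 1.1922253 1.1871624]] 0.00408203125
bench z 0.001224756996013238 deck 0.0508599389063551 platetop 0.016339279468880804
```

View pics/t_drive.png

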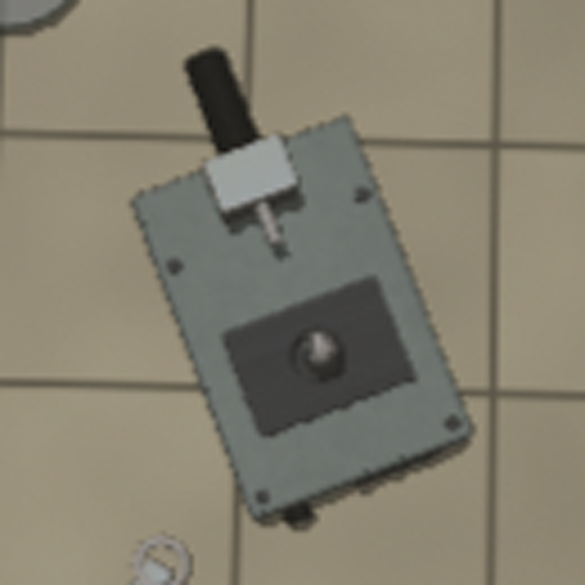

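View pics/t_col.png

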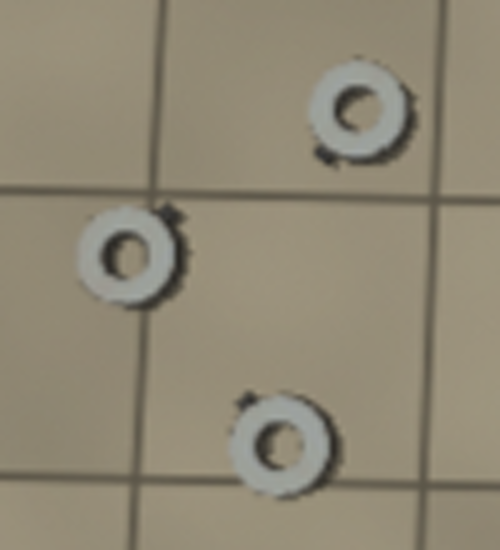

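View pics/t_plate.png

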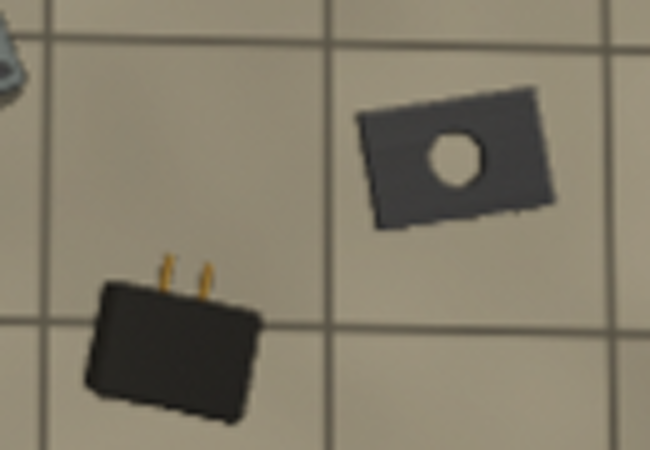

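```bash
cat >> h.py <<'E'
from scipy.spatial.transform import Rotation as Ro
def pose():
    s=arm.observe(); return s,np.array(s['position']),Ro.from_rotvec(s['ee_rot'])
def plan(pos,xdir_deg):
    """shares for going from measured pose to pos, tool down, jaw x along world angle (mod 180, nearest)"""
    s,p,R=pose(); cur=R.as_matrix()[:,0]; ca=np.degrees(np.arctan2(cur[1],cur[0]))
    d=(xdir_deg-ca+90)%180-90
    for dd in (d, d-180 if d>0 else d+180):
        a=np.radians(ca+dd); X=np.array([np.cos(a),np.sin(a),0]); Z=np.array([0,0,-1.]); T=Ro.from_matrix(np.c_[X,np.cross(Z,X),Z])
        rv=(R.inv()*T).as_rotvec(degrees=True)/60
        sh=R.inv().apply(np.array(pos)-p)/.5
        print('yaw change %.1f'%dd,'shift',sh.round(4),'turn',rv.round(4))
    print('t %.2f pos %s yaw %.2f j %s F %s w %.3f'%(s['clock'],p.round(4),ca,np.round(s['joints'],3),np.round(s['force'],1),s['width']))
E
python3 - <<'E'
from h import *
p,d,c=load('top0')
hsv=cv2.cvtColor(p,cv2.COLOR_RGB2HSV)
g=hsv[...,2]
def rect(u0,u1,v0,v1,lo,hi,z,sat=255):
    m=np.zeros(g.shape,np.uint8); m[v0:v1,u0:u1]=((g[v0:v1,u0:u1]>=lo)&(g[v0:v1,u0:u1]<=hi)&(hsv[v0:v1,u0:u1,1]<=sat))*255
    cs,_=cv2.findContours(m,cv2.RETR_EXTERNAL,cv2.CHAIN_APPROX_NONE); k=max(cs,key=cv2.contourArea)
    W=onplane(c,k[:,0],z)[:,:2]; r=cv2.minAreaRect((W*1000).astype(np.float32)); print(np.round(r[0],1),np.round(r[1],1),round(r[2],2)); return r
print(g[251,428],g[240,445],g[215,310],g[230,300], g[200,300],hsv[200,300],hsv[251,428],hsv[260,400],hsv[235,185])
rect(415,470,230,275,40,85,.008)
rect(295,350,195,245,40,80,.058)
# collars
for (u,v) in [(231,207),(185,236),(216,273)]:
    m=np.zeros(g.shape,np.uint8); s=np.s_[v-16:v+17,u-16:u+17]; m[s]=((hsv[s][...,1]<35)&(g[s]>120))*255
    cs,_=cv2.findContours(m,cv2.RETR_EXTERNAL,cv2.CHAIN_APPROX_NONE); k=max(cs,key=cv2.contourArea)
    W=onplane(c,k[:,0],.024)[:,:2]*1000; print('collar',np.round(cv2.minEnclosingCircle(W.astype(np.float32)),1) if 0 else cv2.minEnclosingCircle(W.astype(np.float32)))
E
```

```text
61 63 66 117 118 [ 65  13 118] [15  8 61] [ 23  50 144] [ 21  52 146]
[ 461.2 -311.8] [58.9 90.7] 9.95
[531.5  -5.9] [61.5 89.3] 22.55
collar ((561.8138427734375, 218.15997314453125), 24.275497436523438)
collar ((485.7179870605469, 329.08331298828125), 24.336801528930664)
collar ((393.842041015625, 248.39019775390625), 24.673595428466797)
```

Run:
```python
from h import *
p,d,c=load('wrist0'); s,P,R=pose()
print(proj(c,[P,P+R.apply([0,0,.008])]), c['intrinsics'])
Rc=np.array(c['R']); o=-Rc.T@c['t']
print('cam offset in tool',R.inv().apply(o-P).round(4),'look',R.inv().apply(Rc[2]).round(3),'cx',R.inv().apply(Rc[0]).round(3),'cy',R.inv().apply(Rc[1]).round(3))
for dz in (.235,.1,.15): print(dz,[ (R.inv().apply(onplane(c,uv,P[2]-dz)[0]-P)*1000).round(0) for uv in [(320,200),(320,100),(320,10),(10,100),(320,300)]])
print(P,R.as_matrix()[:,0])
plan([.461-.06,-.312,.234],9.95)
```

```text
[[317.31168578 253.59133743]
 [317.43222191 247.50395311]] [[288.5274103    0.         319.78192101]
 [  0.         288.5274103  200.18285905]
 [  0.           0.           1.        ]]
cam offset in tool [ 0.0015 -0.0753 -0.1501] look [-0.001  0.278  0.961] cx [ 1.    -0.     0.001] cy [ 0.     0.961 -0.278]
0.235 [array([  2.,  36., 235.]), array([  1., -96., 235.]), array([   1., -195.,  235.]), array([-391.,  -95.,  235.]), array([  2., 197., 235.])]
0.1 [array([  2.,  -3., 100.]), array([  1., -88., 100.]), array([   1., -153.,  100.]), array([-253.,  -88.,  100.]), array([  2., 101., 100.])]
0.15 [array([  2.,  11., 150.]), array([  1., -91., 150.]), array([   1., -168.,  150.]), array([-304.,  -91.,  150.]), array([  2., 137., 150.])]
[0.19758195 0.59254014 0.23412118] [ 0.31631496  0.94865345 -0.00121866]
yaw change -61.6 shift [-1.5875  0.9582  0.0023] turn [7.0000e-04 1.0000e-03 1.0268e+00]
yaw change 118.4 shift [-1.5875  0.9582  0.0023] turn [-1.1000e-03  8.0000e-04 -1.9732e+00]
t 0.15 pos [0.1976 0.5925 0.2341] yaw 71.56 j [-1.352  0.435  0.025  1.574 -0.012  1.134 -0.075] F [0.3 0.4 0.3] w 1.000
```

Emit:
play_rows:
  rows:
    - [[-0.8, 0.48, 0], [0, 0, 0.5], 1]
    - [[-0.8, 0.48, 0], [0, 0, 0.5], 1]
    - [[-0.8, 0.48, 0], [0, 0, 0.5], 1]
    - [[-0.8, 0.48, 0], [0, 0, 0.5], 1]
    - [[-0.8, 0.48, 0], [0, 0, 0.5], 1]
    - [[-0.8, 0.48, 0], [0, 0, 0.5], 1]
    - [[-0.8, 0.48, 0], [0, 0, 0.5], 1]
    - [[-0.8, 0.48, 0], [0, 0, 0.5], 1]
    - [[-0.8, 0.48, 0], [0, 0, 0.5], 1]
    - [[-0.8, 0.48, 0], [0, 0, 0.5], 1]

```text
clock: 1.15
position: [0.2987, 0.1332, 0.2345]
ee_rot: [-2.939, -1.108, 0.001]
force: [0.6, 1.3, -0.4]
width: 1.0
```

Run:
```python
from h import *
plan([.461,-.312,.22],9.95)
```

```text
yaw change -31.4 shift [-0.3438  0.8833  0.0287] turn [-4.000e-04  7.000e-04  5.226e-01]
yaw change 148.6 shift [-0.3438  0.8833  0.0287] turn [-1.0000e-03 -5.0000e-04 -2.4774e+00]
t 1.15 pos [0.2987 0.1332 0.2345] yaw 41.30 j [-0.995 -0.103  0.383  2.233  0.045  1.006  0.083] F [ 0.6  1.3 -0.4] w 1.000
```

Emit:
play_rows:
  rows:
    - [[-0.344, 0.883, 0.03], [0, 0, 0.52], 1]
    - [[-0.344, 0.883, 0.03], [0, 0, 0.52], 1]
    - [[-0.344, 0.883, 0.03], [0, 0, 0.52], 1]
    - [[-0.344, 0.883, 0.03], [0, 0, 0.52], 1]
    - [[-0.344, 0.883, 0.03], [0, 0, 0.52], 1]
    - [[-0.344, 0.883, 0.03], [0, 0, 0.52], 1]
    - [[-0.344, 0.883, 0.03], [0, 0, 0.52], 1]
    - [[-0.344, 0.883, 0.03], [0, 0, 0.52], 1]
    - [[-0.344, 0.883, 0.03], [0, 0, 0.52], 1]
    - [[-0.344, 0.883, 0.03], [0, 0, 0.52], 1]

```text
clock: 2.15
position: [0.4633, -0.3112, 0.2193]
ee_rot: [3.127, 0.279, -0.001]
force: [0.2, 0.1, 0.3]
width: 0.999
```

Run:
```python
from h import *
plan([.461,-.312,.22],9.95)
```

```text
yaw change -0.3 shift [-0.0048  0.0008 -0.0015] turn [0.0021 0.0009 0.0043]
yaw change 179.7 shift [-0.0048  0.0008 -0.0015] turn [-1.5000e-03  3.4000e-03 -2.9957e+00]
t 2.15 pos [ 0.4633 -0.3112  0.2193] yaw 10.21 j [-0.119  0.427  0.863  1.808 -0.363  1.074  1.054] F [0.2 0.1 0.3] w 0.999
```

Run:
```python
from h import *
p,d,c=snap('wrist','w_plate')
hsv=cv2.cvtColor(p,cv2.COLOR_RGB2HSV);g=hsv[...,2]
print([proj(c,[.461+a,-.312,.01])[0] for a in (0,-.02,.02)])
```

```text
[array([317.75854513, 179.16389772]), array([302.21715657, 176.41384504]), array([333.21773476, 181.89940528])]
```

View pics/w_plate.png

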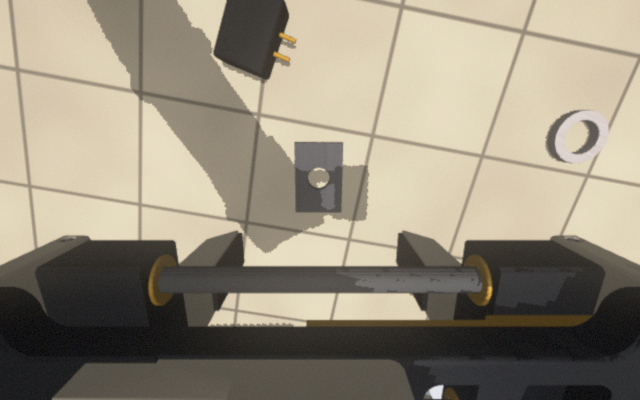

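Run:
```python
from h import *
p,d,c=load('w_plate')
hsv=cv2.cvtColor(p,cv2.COLOR_RGB2HSV);g=hsv[...,2]
m=np.zeros(g.shape,np.uint8); s=np.s_[130:225,280:360]; m[s]=((hsv[s][...,1]<40)&(g[s]<140))*255
cs,h=cv2.findContours(m,cv2.RETR_CCOMP,cv2.CHAIN_APPROX_NONE)
for k in cs:
    if cv2.contourArea(k)<60: continue
    W=onplane(c,k[:,0],.010)[:,:2]*1000; r=cv2.minAreaRect(W.astype(np.float32)); print(cv2.contourArea(k),np.round(r[0],1),np.round(r[1],1),round(r[2],2), cv2.boundingRect(k))
```

```text
3197.0 [ 461.2 -310.7] [60.6 90.4] 10.24 (294, 142, 49, 71)
384.0 [ 461. -310.] [28.1 28.1] 55.09 (307, 166, 24, 24)
```

Emit:
play_rows:
  rows:
    - [[-0.004, -0.002, 0.1], [0, 0, 0], 1]
    - [[-0.004, -0.002, 0.2], [0, 0, 0], 1]
    - [[-0.004, -0.002, 0.3], [0, 0, 0], 1]
    - [[-0.004, -0.002, 0.37], [0, 0, 0], 1]
    - [[-0.004, -0.002, 0.4], [0, 0, 0], 1]
    - [[-0.004, -0.002, 0.412], [0, 0, 0], 1]
    - [[-0.004, -0.002, 0.415], [0, 0, 0], 1]
    - [[-0.004, -0.002, 0.415], [0, 0, 0], 1]
  newtons: 30

```text
clock: 3.0
position: [0.4618, -0.3069, 0.0136]
ee_rot: [3.128, 0.284, 0.003]
force: [-0.3, -0.0, -1.4]
width: 1.001
```

Run:
```python
from h import *
plan([.4612,-.3105,.011],10.2)
```

```text
yaw change -0.2 shift [-0.0025  0.0068  0.0053] turn [ 0.0014 -0.0018  0.0027]
yaw change 179.8 shift [-0.0025  0.0068  0.0053] turn [ 2.9000e-03  2.1000e-03 -2.9973e+00]
t 3.00 pos [ 0.4618 -0.3069  0.0136] yaw 10.36 j [ 0.06   0.681  0.626  1.993 -0.639  0.668  1.279] F [-0.3 -0.  -1.4] w 1.001
```

Emit:
play_rows:
  rows:
    - [[-0.0025, 0.007, 0.005], [0, 0, 0.003], 1]
    - [[-0.0025, 0.007, 0.005], [0, 0, 0.003], 1]

```text
clock: 3.2
position: [0.4608, -0.3108, 0.0106]
ee_rot: [3.128, 0.278, 0.002]
force: [-0.6, 1.1, 0.6]
width: 1.002
```

Run:
```python
from h import *
plan([.4612,-.3105,.011],10.2)
```

```text
yaw change 0.0 shift [ 0.0009 -0.0004 -0.0007] turn [ 0.0013 -0.0014 -0.0007]
yaw change -180.0 shift [ 0.0009 -0.0004 -0.0007] turn [-2.2000e-03 -2.0000e-03  2.9993e+00]
t 3.20 pos [ 0.4608 -0.3108  0.0106] yaw 10.16 j [ 0.069  0.688  0.622  1.991 -0.643  0.665  1.285] F [-0.6  1.1  0.6] w 1.002
```

Emit:
play_rows:
  rows:
    - [[0, 0, 0], [0, 0, 0], 0.25]
    - [[0, 0, 0], [0, 0, 0], 0.15]
    - [[0, 0, 0], [0, 0, 0], 0.1]
    - [[0, 0, 0], [0, 0, 0], 0]
    - [[0, 0, 0], [0, 0, 0], 0]
    - [[0, 0, -0.02], [0, 0, 0], 0]
    - [[0, 0, -0.06], [0, 0, 0], 0]
    - [[0, 0, -0.06], [0, 0, 0], 0]
  newtons: 30

```text
clock: 4.0
position: [0.4611, -0.3109, 0.0418]
ee_rot: [3.127, 0.278, 0.004]
force: [0.1, -0.9, -2.1]
width: 0.647
```

Run:
```python
from h import *
plan([.5315,-.006,.25],22.5)
snap('wrist','w_held')
```

```text
yaw change 12.3 shift [ 0.247  -0.5746 -0.417 ] turn [ 0.0021 -0.0019 -0.2057]
yaw change -167.7 shift [ 0.247  -0.5746 -0.417 ] turn [-0.0028 -0.0031  2.7943]
t 4.00 pos [ 0.4611 -0.3109  0.0418] yaw 10.16 j [ 0.036  0.644  0.67   1.977 -0.599  0.723  1.25 ] F [ 0.1 -0.9 -2.1] w 0.647
```

View pics/w_held.png

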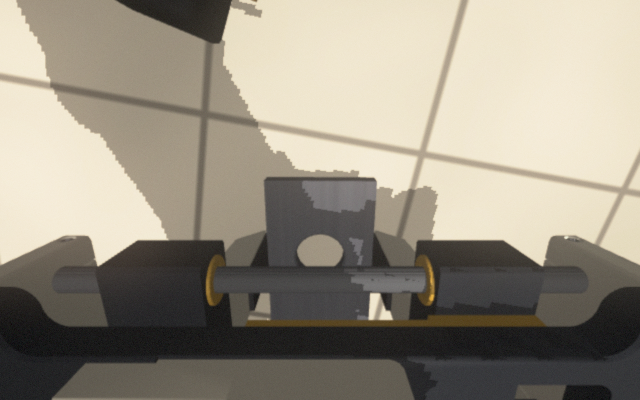

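Emit:
play_rows:
  rows:
    - [[0, 0, -0.1], [0, 0, 0], 0]
    - [[0.05, -0.05, -0.2], [0, 0, -0.1], 0]
    - [[0.12, -0.15, -0.3], [0, 0, -0.2], 0]
    - [[0.2, -0.25, -0.317], [0, 0, -0.2], 0]
    - [[0.28, -0.35, -0.317], [0, 0, -0.2], 0]
    - [[0.285, -0.4, -0.317], [0, 0, -0.205], 0]
    - [[0.285, -0.4, -0.317], [0, 0, -0.205], 0]
    - [[0.285, -0.4, -0.317], [0, 0, -0.205], 0]

```text
clock: 4.85
position: [0.567, -0.0808, 0.1973]
ee_rot: [-3.076, -0.626, -0.0]
force: [0.6, -0.4, -3.0]
width: 0.647
```

Run:
```python
from h import *
p,d,c=snap('wrist','w_sh')
plan([.5315,-.006,.25],22.5)
```

```text
yaw change -0.3 shift [-0.0024 -0.1711 -0.1052] turn [-0.0013  0.0005  0.0052]
yaw change 179.7 shift [-0.0024 -0.1711 -0.1052] turn [-8.0000e-04 -2.0000e-03 -2.9948e+00]
t 4.90 pos [ 0.5657 -0.0843  0.1973] yaw 22.81 j [-0.49   0.459  0.779  1.797 -0.37   1.039  0.828] F [ 0.2 -1.6 -3.3] w 0.647
```

View pics/w_sh.png

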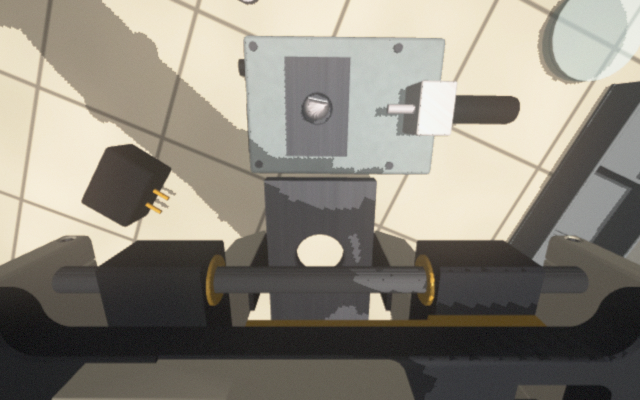

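Run:
```python
from h import *
p,d,c=snap('wrist','w_sh2')
cv2.imwrite('pics/w_sh2c.png',cv2.resize(p[25:185,235:455,::-1],None,fx=3.6,fy=3.6,interpolation=cv2.INTER_CUBIC))
hsv=cv2.cvtColor(p,cv2.COLOR_RGB2HSV);g=hsv[...,2]
X=cloud(d,c)
# deck mask by depth: z within 45..75
m=((X[...,2]>.03)&(X[...,2]<.07)).astype(np.uint8)*255; m[178:]=0; m[:,:200]=0; m[:,470:]=0
cs,_=cv2.findContours(m,cv2.RETR_EXTERNAL,cv2.CHAIN_APPROX_NONE);k=max(cs,key=cv2.contourArea)
r=cv2.minAreaRect((onplane(c,k[:,0],.05)[:,:2]*1000).astype(np.float32));print('deck',r)
# low plate: dark
m=np.zeros(g.shape,np.uint8); s=np.s_[45:165,275:362]; m[s]=((g[s]<120))*255
m=cv2.morphologyEx(m,cv2.MORPH_OPEN,np.ones((5,5),np.uint8))
cs,_=cv2.findContours(m,cv2.RETR_EXTERNAL,cv2.CHAIN_APPROX_NONE)
for k in cs:
    if cv2.contourArea(k)>300:
        r=cv2.minAreaRect((onplane(c,k[:,0],.06)[:,:2]*1000).astype(np.float32));print('low',r,cv2.boundingRect(k))
plan([.5315,-.006,.25],22.5)
np.set_printoptions(linewidth=200)
print((X[85:125:2,300:336:2,2]*1000).round(0).astype(int))
```

```text
deck ((552.0924682617188, 3.676666259765625), (193.68768310546875, 128.43106079101562), 22.410133361816406)
yaw change -0.1 shift [ 0.0003 -0.175  -0.105 ] turn [-0.0004  0.001   0.002 ]
yaw change 179.9 shift [ 0.0003 -0.175  -0.105 ] turn [-1.600e-03 -7.000e-04 -2.998e+00]
t 4.95 pos [ 0.565  -0.0868  0.1975] yaw 22.62 j [-0.488  0.459  0.781  1.798 -0.37   1.039  0.828] F [ 0.5 -1.  -2.8] w 0.648
[[ 60  60  61  60  60  59  62  59  60  60  61  59  60  61  61  59  60  60]
 [ 59  61  61  60  59  60  60  61  61  60  62  60  59  62  61  59  61  61]
 [ 61  59  61  61  60  60  62  60  60  60  60  58  61  61  60  60  61  60]
 [ 60  60  61  61  61  61  60  56  50  51  50  51  56  60  60  61  60  61]
 [ 60  60  62  61  60  60  52  51  51  50  51  51  51  51  57  62  59  60]
 [ 60  61  60  60  59 108 107 105 106 105  50  51  53  52  50  59  60  61]
 [ 60  60  61  60 107 110 111 112 110 110 108 107 106 106 106  53  60  61]
 [ 61  60  61  55 108 111 113 113 112 111 112 113 111 111 109 106  54 348]
 [ 59  60  60  50 109 112 112 113 112 112 112 111 113 113 110 109  49  59]
 [ 61  61  60  51 108 110 113 112 113 112 112 112 112 112 111 348  52  60]
 [ 61  60  59  50 108 111 112 112 112 113 112 111 113 111 110 108  50  59]
 [ 59  60  61  51 109 111 111 113 112 112 112 113 112 112 109 105  51  60]
 [ 59  60  60  50 106 109 111 111 112 112 112 112 112 109 109  50  50  59]
 [ 61  60  61  51  51 108 109 111 111 111 112 111 111 108 106  50  51  60]
 [ 60  59  61  59  51  49 107 108 110 110 110 109 108 107  50  51  60  62]
 [ 61  60  60  59  53  53  50 106 106 108 107 106  63  51  51  51  60  60]
 [ 61  60  62  60  59  51  51  52  51  51  51  50  51  50  51  60  61  61]
 [ 59  60  63  61  61  59  59  51  51  51  50  51  52  59  61  59  60  60]
 [ 60  60  60  61  61  60  61  61  60  60  61  61  60  61  60  61  61  61]
 [ 60  60  61  60  61  62  61  61  61  60  61  61  61  61  61  60  60  62]]
```

View pics/w_sh2c.png

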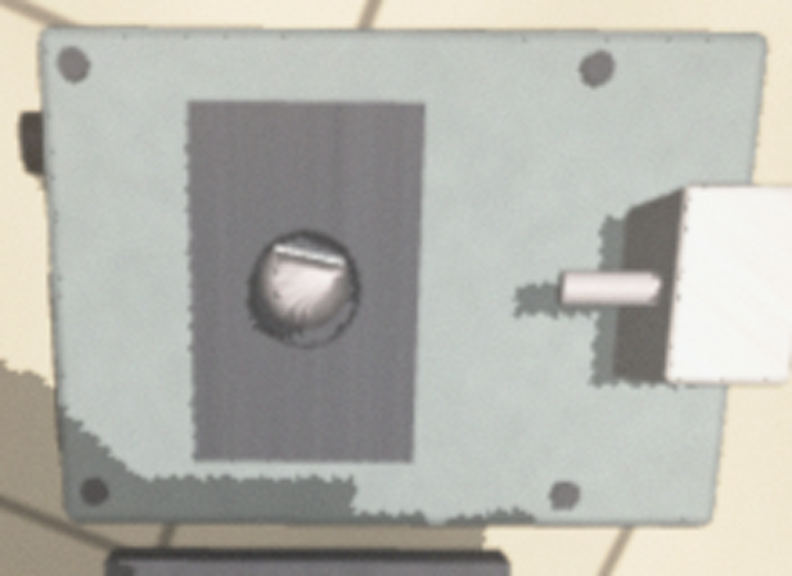

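Run:
```python
from h import *
p,d,c=load('w_sh2')
hsv=cv2.cvtColor(p,cv2.COLOR_RGB2HSV);g=hsv[...,2]
X=cloud(d,c)
w=(X[...,2]>.1035)&(X[...,2]<.118); w[:80]=0;w[125:]=0;w[:,:290]=0;w[:,345:]=0
Y=X[w][:,:2]*1000; print(len(Y), Y.min(0),Y.max(0)); print(cv2.minEnclosingCircle(Y.astype(np.float32)))
w2=w&(X[...,2]>.1105); Y=X[w2][:,:2]*1000; print(len(Y),cv2.minEnclosingCircle(Y.astype(np.float32)))
# low plate by depth 
m=((X[...,2]>.0555)&(X[...,2]<.066)).astype(np.uint8)*255; m[175:]=0;m[:,:270]=0;m[:,370:]=0
m=cv2.morphologyEx(m,cv2.MORPH_OPEN,np.ones((5,5),np.uint8))
cs,_=cv2.findContours(m,cv2.RETR_CCOMP,cv2.CHAIN_APPROX_NONE)
for k in cs:
    if cv2.contourArea(k)>200:
        W=(onplane(c,k[:,0],.06)[:,:2]*1000).astype(np.float32);print('low',cv2.minAreaRect(W),cv2.boundingRect(k), cv2.minEnclosingCircle(W))
# held plate far edge & hole
s=pose()
m=(g>150).astype(np.uint8)*255; m[:225]=0;m[270:]=0;m[:,:290]=0;m[:,:]=m
m[:,350:]=0
cs,_=cv2.findContours(m,cv2.RETR_EXTERNAL,cv2.CHAIN_APPROX_NONE);k=max(cs,key=cv2.contourArea);print(cv2.boundingRect(k))
```

```text
444 [522.25010095 -14.29522001] [541.81964652   2.87450329]
((532.0931396484375, -4.490797996520996), 9.893414497375488)
226 ((532.2339477539062, -4.4882097244262695), 7.824374198913574)
low ((532.0025024414062, -4.4337158203125), (60.05458450317383, 90.12615203857422), 22.403472900390625) (287, 53, 66, 101) ((532.3444213867188, -4.228105545043945), 53.652103424072266)
low ((531.6419677734375, -4.540128707885742), (28.419963836669922, 29.478029251098633), 80.00727081298828) (300, 90, 36, 35) ((530.8843994140625, -4.8333587646484375), 17.21116065979004)
(297, 234, 47, 32)
```

Emit:
play_rows:
  rows:
    - [[0.001, -0.08, 0.03], [0, 0, 0], 0]
    - [[0.002, -0.15, 0.08], [0, 0, 0], 0]
    - [[0.002, -0.172, 0.1], [0, 0, 0], 0]
    - [[0.002, -0.172, 0.1], [0, 0, 0], 0]
    - [[0.002, -0.172, 0.1], [0, 0, 0], 0]

```text
clock: 5.45
position: [0.5335, -0.0101, 0.1486]
ee_rot: [3.081, 0.609, 0.0]
force: [0.8, -0.5, -2.6]
width: 0.648
```

Run:
```python
from h import *
plan([.532,-.0044,.14],22.4)
```

```text
yaw change 0.0 shift [ 0.0016 -0.0116  0.0172] turn [ 0.0011 -0.0001 -0.0006]
yaw change -180.0 shift [ 0.0016 -0.0116  0.0172] turn [-1.0000e-04 -1.8000e-03  2.9994e+00]
t 5.45 pos [ 0.5335 -0.0101  0.1486] yaw 22.37 j [-0.631  0.454  0.759  1.945 -0.396  0.895  0.72 ] F [ 0.8 -0.5 -2.6] w 0.648
```

Emit:
play_rows:
  rows:
    - [[0.0016, -0.0114, 0.012], [0, 0, 0], 0]
    - [[0.0016, -0.0114, 0.016], [0, 0, 0], 0]
    - [[0.0016, -0.0114, 0.016], [0, 0, 0], 0]
    - [[0.0016, -0.0114, 0.016], [0, 0, 0], 0]

```text
clock: 5.85
position: [0.532, -0.003, 0.1404]
ee_rot: [3.081, 0.611, 0.0]
force: [0.2, -0.4, -3.1]
width: 0.648
```

Run:
```python
from h import *
plan([.532,-.0044,.0706],22.4)
```

```text
yaw change -0.0 shift [-0.0011  0.0026  0.1395] turn [ 0.0002 -0.0002  0.0007]
yaw change 180.0 shift [-0.0011  0.0026  0.1395] turn [ 3.0000e-04  4.0000e-04 -2.9993e+00]
t 5.85 pos [ 0.532  -0.003   0.1404] yaw 22.44 j [-0.637  0.462  0.75   1.957 -0.406  0.877  0.718] F [ 0.2 -0.4 -3.1] w 0.648
```

Emit:
play_rows:
  rows:
    - [[-0.001, 0.0026, 0.02], [0, 0, 0], 0]
    - [[-0.001, 0.0026, 0.045], [0, 0, 0], 0]
    - [[-0.001, 0.0026, 0.07], [0, 0, 0], 0]
    - [[-0.001, 0.0026, 0.095], [0, 0, 0], 0]
    - [[-0.001, 0.0026, 0.115], [0, 0, 0], 0]
    - [[-0.001, 0.0026, 0.128], [0, 0, 0], 0]
    - [[-0.001, 0.0026, 0.133], [0, 0, 0], 0]
    - [[-0.001, 0.0026, 0.135], [0, 0, 0], 0]
    - [[-0.001, 0.0026, 0.135], [0, 0, 0], 0]

```text
clock: 6.75
position: [0.5321, -0.0039, 0.0729]
ee_rot: [3.081, 0.612, 0.001]
force: [-0.3, -0.4, -2.5]
width: 0.649
```

Run:
```python
from h import *
plan([.532,-.0044,.0706],22.4)
```

```text
yaw change -0.1 shift [-0.0005  0.0008  0.0047] turn [ 0.0001 -0.0005  0.0012]
yaw change 179.9 shift [-0.0005  0.0008  0.0047] turn [ 7.0000e-04  2.0000e-04 -2.9988e+00]
t 6.75 pos [ 0.5321 -0.0039  0.0729] yaw 22.47 j [-0.566  0.556  0.666  2.013 -0.505  0.74   0.802] F [-0.3 -0.4 -2.5] w 0.649
```

Emit:
play_rows:
  rows:
    - [[-0.0004, 0.0008, 0.002], [0, 0, 0.001], 0]
    - [[-0.0004, 0.0008, 0.004], [0, 0, 0.001], 0]
    - [[-0.0004, 0.0008, 0.0055], [0, 0, 0.001], 0]
    - [[-0.0004, 0.0008, 0.0055], [0, 0, 0.001], 0]

```text
clock: 7.15
position: [0.5318, -0.0043, 0.07]
ee_rot: [-3.082, -0.611, -0.0]
force: [-0.4, 0.2, -1.6]
width: 0.648
```

Run:
```python
from h import *
plan([.532,-.0044,.0706],22.4)
```

```text
yaw change -0.0 shift [ 0.0004  0.0003 -0.0012] turn [-0.0001 -0.0001  0.0003]
yaw change 180.0 shift [ 0.0004  0.0003 -0.0012] turn [ 1.0000e-04 -1.0000e-04 -2.9997e+00]
t 7.15 pos [ 0.5318 -0.0043  0.07  ] yaw 22.42 j [-0.562  0.56   0.662  2.015 -0.509  0.734  0.806] F [-0.4  0.2 -1.6] w 0.648
```

Emit:
play_rows:
  rows:
    - [[0, 0, 0.001], [0, 0, 0], 0]
    - [[0, 0, 0.001], [0, 0, 0], 0.35]
    - [[0, 0, 0.001], [0, 0, 0], 0.5]
    - [[0, 0, 0.001], [0, 0, 0], 0.5]
    - [[0, 0, -0.04], [0, 0, 0], 0.5]
    - [[0, 0, -0.12], [0, 0, 0], 0.5]
    - [[0, 0, -0.2], [0, 0, 0], 0.5]
    - [[0, 0, -0.26], [0, 0, 0], 0.5]
    - [[0, 0, -0.26], [0, 0, 0], 0.5]
    - [[0, 0, -0.26], [0, 0, 0], 0.5]

```text
clock: 8.15
position: [0.532, -0.0041, 0.2002]
ee_rot: [-3.081, -0.611, -0.002]
force: [0.8, 0.4, -0.1]
width: 0.755
```

```bash
cat > shaftlook.py <<'E'
from h import *
import sys
n=sys.argv[1]
p,d,c=snap('wrist',n)
q=proj(c,[.532,-.0044,.08])[0]; print(q)
u,v=int(q[0]),int(q[1])
X=cloud(d,c)
def rect(lo,hi,zp,name,R=75):
    m=((X[...,2]>lo)&(X[...,2]<hi)).astype(np.uint8)*255
    k=np.zeros_like(m);k[max(v-R,0):min(v+R,232),u-R:u+R]=1;m*=k
    m=cv2.morphologyEx(m,cv2.MORPH_OPEN,np.ones((5,5),np.uint8))
    cs,_=cv2.findContours(m,cv2.RETR_EXTERNAL,cv2.CHAIN_APPROX_NONE);k=max(cs,key=cv2.contourArea)
    r=cv2.minAreaRect((onplane(c,k[:,0],zp)[:,:2]*1000).astype(np.float32));print(name,np.round(r[0],1),np.round(r[1],1),round(r[2],2),cv2.boundingRect(k))
rect(.066,.076,.07,'top plate')
w=(X[...,2]>.1035)&(X[...,2]<.118); k=np.zeros_like(w);k[v-50:v+50,u-50:u+50]=1;w&=k
Y=X[w][:,:2]*1000; print('shaft',cv2.minEnclosingCircle(Y.astype(np.float32)))
cv2.imwrite(f'pics/{n}c.png',cv2.resize(p[max(v-70,0):v+70,u-85:u+85,::-1],None,fx=4,fy=4,interpolation=cv2.INTER_CUBIC))
plan([.532,-.0044,.2],22.4)
E
python3 shaftlook.py w_pl1
```

```text
[318.73915526 198.49856467]
top plate [531.1  -1.7] [60.  82.2] 22.15 (289, 152, 62, 80)
shaft ((531.9349365234375, -4.676861763000488), 10.104475975036621)
yaw change -0.0 shift [ 0.0009  0.0011 -0.0012] turn [-0.0005  0.0003  0.0006]
yaw change 180.0 shift [ 0.0009  0.0011 -0.0012] turn [-5.0000e-04 -8.0000e-04 -2.9994e+00]
t 8.20 pos [ 0.5314 -0.004   0.1994] yaw 22.44 j [-0.69   0.387  0.809  1.893 -0.331  1.001  0.656] F [ 0.1 -0.1 -0.8] w 0.748
```

View pics/w_pl1.png

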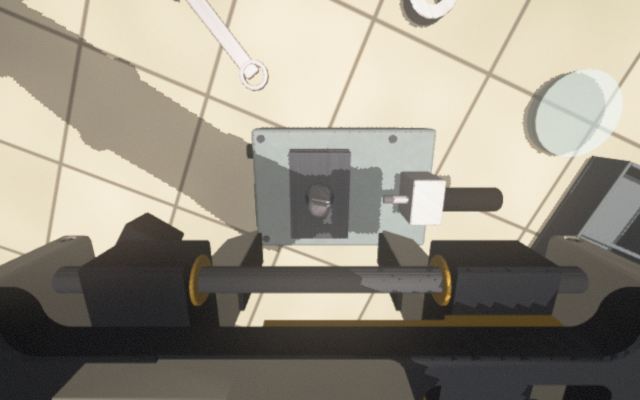

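View pics/w_pl1c.png

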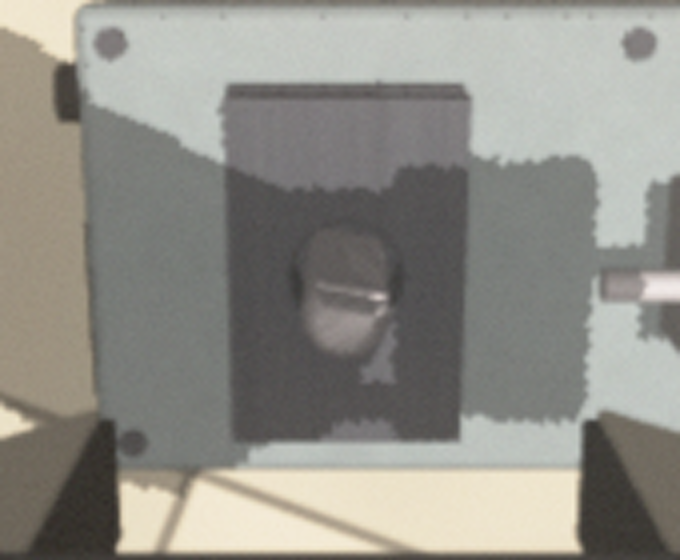

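```bash
cat > ang.py <<'E'
from h import *
import sys
p,d,c=load('w_pl1')
X=cloud(d,c)
m=((X[...,2]>.066)&(X[...,2]<.076)).astype(np.uint8)*255; m[250:]=0;m[:,:270]=0;m[:,365:]=0
m=cv2.morphologyEx(m,cv2.MORPH_OPEN,np.ones((5,5),np.uint8))
cs,_=cv2.findContours(m,cv2.RETR_EXTERNAL,cv2.CHAIN_APPROX_NONE);k=max(cs,key=cv2.contourArea)
print(cv2.minAreaRect((onplane(c,k[:,0],.07)[:,:2]*1000).astype(np.float32)),cv2.boundingRect(k))
u0,v0=318-85,198-70
e=onplane(c,[[u0+318/4,v0+287/4],[u0+392/4,v0+300/4]],.109); dv=e[1]-e[0]; a=np.degrees(np.arctan2(dv[1],dv[0])); print(e[:,:2]*1000,np.linalg.norm(dv),'chord',a,'normal',a+90,'rel drive',a+90-22.4)
p,d,c=load('w_sh2'); 
e=onplane(c,[[235+275/3.6,25+250/3.6],[235+343/3.6,25+265/3.6]],.109); dv=e[1]-e[0]; a=np.degrees(np.arctan2(dv[1],dv[0])); print(e[:,:2]*1000,np.linalg.norm(dv),'normal',a+90,'rel drive',a+90-22.4)
# flat position check: depth points on flat chord: pixels z>.104, fit edge line in normal side
E
python3 ang.py
python3 - <<'E'
import sys; sys.path.insert(0,'.')
import os; os.chdir('.')
from h import *
for f in ('w_sh2','w_pl1'):
    p,d,c=load(f); X=cloud(d,c); q=proj(c,[.532,-.0044,.11])[0].astype(int)
    w=(X[...,2]>.1105)&(X[...,2]<.118); k=np.zeros_like(w);k[q[1]-25:q[1]+25,q[0]-25:q[0]+25]=1;w&=k
    Y=X[w][:,:2]*1000-[532,-4.5]; n=Y.mean(0); print(f,len(Y),'centroid dir',np.degrees(np.arctan2(-n[1],-n[0])),np.linalg.norm(n))
E
```

```text
((532.5780029296875, -5.342807769775391), (60.03688430786133, 90.12428283691406), 22.148244857788086) (289, 152, 62, 87)
[[5.24343211e+02 9.73688326e-02]
 [5.40393646e+02 3.52798067e+00]] 0.016412969862463784 chord 12.064831118888229 normal 102.06483111888824 rel drive 79.66483111888823
[[524.28142731  -0.90013234]
 [539.05150571   1.99192171]] 0.015050554567982788 normal 101.07863149019826 rel drive 78.67863149019826
w_sh2 226 centroid dir 107.06001285000859 1.0688808467722377
w_pl1 164 centroid dir 100.36286190576129 0.6514163937985521
```

Emit:
play_rows:
  rows:
    - [[0, 0, 0], [0, 0, -0.14], 0]
    - [[0, 0, 0], [0, 0, -0.28], 0]
    - [[0, 0, 0], [0, 0, -0.42], 0]
    - [[0, 0, 0], [0, 0, -0.56], 0]
    - [[0, 0, 0], [0, 0, -0.7], 0]
    - [[0, 0, 0], [0, 0, -0.8], 0]
    - [[0, 0, 0], [0, 0, -0.8], 0]

```text
clock: 8.9
position: [0.5309, -0.0045, 0.1986]
ee_rot: [-2.565, -1.812, 0.003]
force: [0.1, -0.8, -0.2]
width: 0.5
```

Run:
```python
from h import *
plan([.5324,-.0066,.15],101.5)
```

```text
yaw change 31.0 shift [-0.0029  0.0044  0.0972] turn [-2.300e-03  3.000e-04 -5.168e-01]
yaw change -149.0 shift [-0.0029  0.0044  0.0972] turn [3.0000e-04 3.1000e-03 2.4832e+00]
t 8.90 pos [ 0.5309 -0.0045  0.1986] yaw 70.49 j [-0.539  0.347  0.59   1.883 -0.229  0.981  1.383] F [ 0.1 -0.8 -0.2] w 0.500
```

Emit:
play_rows:
  rows:
    - [[-0.003, 0.0044, 0], [0, 0, -0.14], 0]
    - [[-0.003, 0.0044, 0], [0, 0, -0.28], 0]
    - [[-0.003, 0.0044, 0], [0, 0, -0.42], 0]
    - [[-0.003, 0.0044, 0], [0, 0, -0.516], 0]
    - [[-0.003, 0.0044, 0.02], [0, 0, -0.516], 0]
    - [[-0.003, 0.0044, 0.02], [0, 0, -0.516], 0]

```text
clock: 9.5
position: [0.5322, -0.0065, 0.1879]
ee_rot: [-1.995, -2.424, 0.003]
force: [0.0, 0.0, -0.5]
width: 0.5
```

```bash
python3 shaftlook.py w_f1
python3 - <<'E'
from h import *
plan([.5324,-.0066,.083],101.5)
E
```

```text
[320.48755494 200.67639137]
top plate [532.8  -5.6] [61. 90.] 22.13 (268, 160, 102, 72)
shaft ((532.3715209960938, -4.166531562805176), 10.17129135131836)
yaw change -78.7 shift [ 0.0043 -0.0001 -0.0229] turn [-0.0022  0.0016  1.312 ]
yaw change 101.3 shift [ 0.0043 -0.0001 -0.0229] turn [-0.0017 -0.0024 -1.688 ]
t 9.55 pos [ 0.5324 -0.0065  0.1885] yaw 101.12 j [-0.438  0.347  0.46   1.885 -0.185  0.955  1.871] F [ 0.4 -0.8  0.1] w 0.500
yaw change 0.4 shift [-2.000e-04  5.000e-04  2.111e-01] turn [-0.0025 -0.0002 -0.0063]
yaw change -179.6 shift [-2.000e-04  5.000e-04  2.111e-01] turn [-3.0000e-04  4.0000e-03  2.9937e+00]
t 9.55 pos [ 0.5324 -0.0065  0.1885] yaw 101.12 j [-0.438  0.347  0.46   1.885 -0.185  0.955  1.871] F [ 0.4 -0.8  0.1] w 0.500
```

View pics/w_f1c.png

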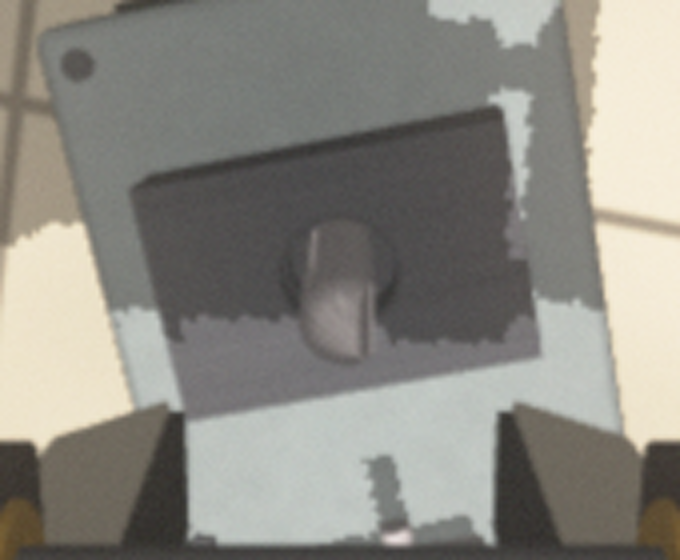

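Emit:
play_rows:
  rows:
    - [[0, 0.0005, 0.05], [0, 0, -0.006], 0]
    - [[0, 0.0005, 0.12], [0, 0, -0.006], 0]
    - [[0, 0.0005, 0.17], [0, 0, -0.006], 0]
    - [[0, 0.0005, 0.195], [0, 0, -0.006], 0]
    - [[0, 0.0005, 0.205], [0, 0, -0.006], 0]
    - [[0, 0.0005, 0.207], [0, 0, -0.006], 0]
    - [[0, 0.0005, 0.207], [0, 0, -0.006], 0]

```text
clock: 10.25
position: [0.5343, -0.0065, 0.0873]
ee_rot: [1.983, 2.436, 0.002]
force: [-0.5, 0.4, -0.3]
width: 0.498
```

Run:
```python
from h import *
plan([.5324,-.0066,.083],101.5)
```

```text
yaw change -0.2 shift [ 0.0005 -0.0038  0.0086] turn [0.0013 0.0001 0.0034]
yaw change 179.8 shift [ 0.0005 -0.0038  0.0086] turn [-2.0000e-04  2.1000e-03 -2.9966e+00]
t 10.25 pos [ 0.5343 -0.0065  0.0873] yaw 101.71 j [-0.38   0.483  0.399  1.983 -0.275  0.727  1.96 ] F [-0.5  0.4 -0.3] w 0.498
```

Correct the small error, then close on the flat.

Emit:
play_rows:
  rows:
    - [[0.0005, -0.003, 0.006], [0, 0, 0.003], 0]
    - [[0.0005, -0.003, 0.006], [0, 0, 0.003], -0.4]
    - [[0.0005, -0.003, 0.006], [0, 0, 0.003], -0.7]
    - [[0.0005, -0.003, 0.006], [0, 0, 0.003], -0.8]
    - [[0.0005, -0.003, 0.006], [0, 0, 0.003], -1]
    - [[0.0005, -0.003, 0.006], [0, 0, 0.003], -1]
    - [[0.0005, -0.003, 0.006], [0, 0, 0.003], -1]
  newtons: 30

```text
clock: 10.95
position: [0.5323, -0.0072, 0.0836]
ee_rot: [1.987, 2.432, -0.0]
force: [0.5, -3.0, 0.5]
width: 0.17
```

Run:
```python
from h import *
plan([.5302,-.0054,.083],22.4)
print(arm.observe()['ft_torque'])
```

```text
yaw change -79.1 shift [ 0.0045 -0.0035  0.0013] turn [9.0000e-04 3.0000e-04 1.3186e+00]
yaw change 100.9 shift [ 0.0045 -0.0035  0.0013] turn [-3.0000e-04  9.0000e-04 -1.6814e+00]
t 10.95 pos [ 0.5323 -0.0072  0.0836] yaw 101.52 j [-0.379  0.486  0.398  1.99  -0.278  0.717  1.96 ] F [ 0.5 -3.   0.5] w 0.170
[-0.73835311 -0.12776122 -0.02414588]
```

Emit:
play_rows:
  rows:
    - [[0.0001, -0.0004, 0], [0, 0, 0.1], -1]
    - [[0.0002, -0.0008, 0], [0, 0, 0.2], -1]
    - [[0.0003, -0.0012, 0], [0, 0, 0.3], -1]
    - [[0.0005, -0.0016, 0], [0, 0, 0.4], -1]
    - [[0.0006, -0.0019, 0], [0, 0, 0.5], -1]
    - [[0.0008, -0.0023, 0], [0, 0, 0.6], -1]
    - [[0.0009, -0.0025, 0], [0, 0, 0.66], -1]
    - [[0.0009, -0.0025, 0], [0, 0, 0.66], -1]

```text
clock: 11.75
position: [0.5311, -0.007, 0.0836]
ee_rot: [2.694, 1.614, 0.0]
force: [1.6, -5.3, 1.1]
width: 0.17
```

Run:
```python
from h import *
plan([.5302,-.0054,.0835],22.4)
print(arm.observe()['ft_torque'])
```

```text
yaw change -39.5 shift [ 0.0019 -0.0031  0.0002] turn [1.200e-03 1.000e-04 6.579e-01]
yaw change 140.5 shift [ 0.0019 -0.0031  0.0002] turn [-2.0000e-04  1.5000e-03 -2.3421e+00]
t 11.75 pos [ 0.5311 -0.007   0.0836] yaw 61.88 j [-0.516  0.518  0.594  2.004 -0.422  0.741  1.414] F [ 1.6 -5.3  1.1] w 0.170
[-0.92200948 -0.15907768 -0.05481084]
```

Emit:
play_rows:
  rows:
    - [[-0.0002, -0.0003, 0], [0, 0, 0.1], -1]
    - [[-0.0002, -0.0006, 0], [0, 0, 0.2], -1]
    - [[-0.0002, -0.0009, 0], [0, 0, 0.3], -1]
    - [[-0.0001, -0.0012, 0], [0, 0, 0.4], -1]
    - [[0, -0.0015, 0], [0, 0, 0.5], -1]
    - [[0, -0.0018, 0], [0, 0, 0.6], -1]
    - [[0, -0.002, 0], [0, 0, 0.658], -1]
    - [[0, -0.002, 0], [0, 0, 0.658], -1]
    - [[0, -0.002, 0], [0, 0, 0.658], -1]

```text
clock: 12.65
position: [0.5303, -0.006, 0.0836]
ee_rot: [3.08, 0.617, 0.001]
force: [1.6, -2.7, 1.4]
width: 0.166
```

Run:
```python
from h import *
plan([.5302,-.0054,.0835],22.3)
print(arm.observe()['ft_torque'])
```

```text
yaw change -0.3 shift [ 0.0003 -0.0013  0.0003] turn [ 0.0006 -0.0006  0.0058]
yaw change 179.7 shift [ 0.0003 -0.0013  0.0003] turn [ 1.0000e-03  9.0000e-04 -2.9942e+00]
t 12.65 pos [ 0.5303 -0.006   0.0836] yaw 22.65 j [-0.642  0.571  0.789  2.015 -0.572  0.787  0.882] F [ 1.6 -2.7  1.4] w 0.166
[-0.74937881 -0.29778982 -0.10123222]
```

Emit:
play_rows:
  rows:
    - [[0, 0, 0], [0, 0, 0.006], -1]
    - [[0, 0, 0], [0, 0, 0.006], -1]
    - [[0, 0, 0], [0, 0, 0.006], -0.5]
    - [[0, 0, 0], [0, 0, 0.006], -0.2]
    - [[0, 0, 0], [0, 0, 0.006], -0.1]
    - [[0, 0, -0.06], [0, 0, 0.006], -0.1]
    - [[0, 0, -0.15], [0, 0, 0.006], 0]
    - [[0, 0, -0.23], [0, 0, 0.006], 0]
    - [[0, 0, -0.23], [0, 0, 0.006], 0]
    - [[0, 0, -0.23], [0, 0, 0.006], 0]

```text
clock: 13.65
position: [0.5301, -0.0052, 0.199]
ee_rot: [-3.082, -0.604, -0.002]
force: [-0.4, -0.4, -0.6]
width: 0.501
```

```bash
python3 shaftlook.py w_f2
```

```text
[321.06505133 198.59751046]
top plate [531.1  -1.6] [60.1 81.6] 22.16 (291, 152, 62, 80)
shaft ((531.9713134765625, -4.215389251708984), 9.966416358947754)
yaw change 0.2 shift [ 0.0054  0.0006 -0.0039] turn [-0.001   0.0003 -0.0038]
yaw change -179.8 shift [ 0.0054  0.0006 -0.0039] turn [5.0000e-04 1.6000e-03 2.9962e+00]
t 13.70 pos [ 0.5294 -0.0052  0.198 ] yaw 22.17 j [-0.77   0.423  0.94   1.904 -0.402  1.016  0.733] F [ 0.2  0.6 -0.5] w 0.499
```

View pics/w_f2c.png

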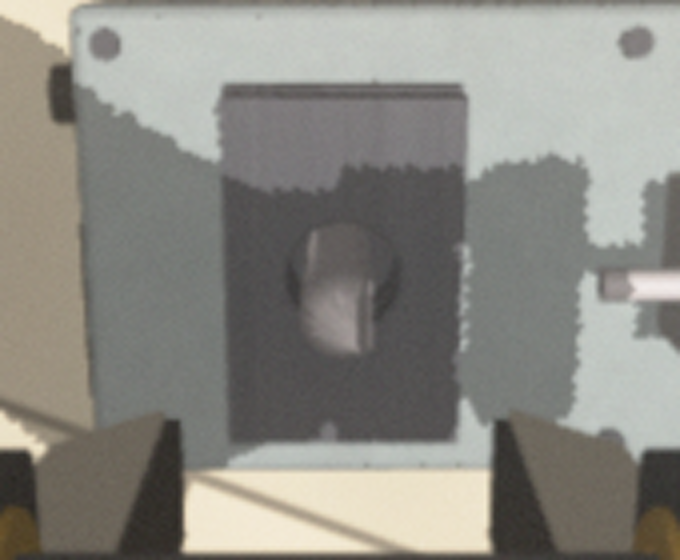

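Run:
```python
from h import *
plan([.4857,.3291,.2],43)
```

```text
yaw change 20.8 shift [ 0.1714 -0.652  -0.0033] turn [-1.100e-03  1.000e-04 -3.471e-01]
yaw change -159.2 shift [ 0.1714 -0.652  -0.0033] turn [2.0000e-04 1.5000e-03 2.6529e+00]
t 13.70 pos [ 0.5294 -0.0052  0.198 ] yaw 22.17 j [-0.77   0.423  0.94   1.904 -0.402  1.016  0.733] F [ 0.2  0.6 -0.5] w 0.499
```

Emit:
play_rows:
  rows:
    - [[0.171, -0.652, 0], [0, 0, -0.347], 0.6]
    - [[0.171, -0.652, 0], [0, 0, -0.347], 0.6]
    - [[0.171, -0.652, 0], [0, 0, -0.347], 0.6]
    - [[0.171, -0.652, 0], [0, 0, -0.347], 0.6]
    - [[0.171, -0.652, 0], [0, 0, -0.347], 0.6]
    - [[0.171, -0.652, 0], [0, 0, -0.347], 0.6]
    - [[0.171, -0.652, 0], [0, 0, -0.347], 0.6]
    - [[0.171, -0.652, 0], [0, 0, -0.347], 0.6]
    - [[0.171, -0.652, 0], [0, 0, -0.347], 0.6]
    - [[0.171, -0.652, 0], [0, 0, -0.347], 0.6]

```text
clock: 14.7
position: [0.4862, 0.3267, 0.1976]
ee_rot: [2.924, 1.147, -0.003]
force: [0.1, 0.1, -0.2]
width: 0.8
```

Run:
```python
from h import *
p,d,c=snap('wrist','w_c1')
q=proj(c,[.4857,.3291,.02])[0];print(q)
plan([.4857,.3291,.2],43)
hsv=cv2.cvtColor(p,cv2.COLOR_RGB2HSV);print(hsv[int(q[1])-4:int(q[1])+5:4,int(q[0])-24:int(q[0])+25:4])
u,v=q.astype(int)
cv2.imwrite('pics/w_c1c.png',cv2.resize(p[max(v-60,0):v+60,u-75:u+75,::-1],None,fx=5,fy=5,interpolation=cv2.INTER_CUBIC))
```

```text
[320.2769754  182.69973963]
yaw change 0.2 shift [ 0.0024 -0.0048 -0.0042] turn [ 0.0002  0.0013 -0.0033]
yaw change -179.8 shift [ 0.0024 -0.0048 -0.0042] turn [ 2.1000e-03 -3.0000e-04  2.9967e+00]
t 14.75 pos [0.4865 0.3265 0.1979] yaw 42.80 j [-1.231  0.49   0.802  1.763 -0.397  1.06   0.459] F [-0.2 -0.4 -0.4] w 0.802
[[[ 18  48 164]
  [ 18  40 148]
  [ 13  24 173]
  [ 17  24 173]
  [ 18  33 140]
  [ 18  46 192]
  [ 21  37 237]
  [ 18  47 162]
  [ 19  48 159]
  [ 16  22 174]
  [ 14  20 170]
  [ 16  22 171]
  [ 19  44 158]]

 [[ 17  48 163]
  [ 18  29 156]
  [ 18  18 169]
  [ 15  23 177]
  [ 20  41 124]
  [ 19  48 208]
  [ 17  52 188]
  [ 19  48 163]
  [ 20  46 162]
  [ 17  26 160]
  [ 17  24 171]
  [ 13  21 172]
  [ 18  44 161]]

 [[ 19  45 164]
  [ 18  37 150]
  [ 18  22 174]
  [ 16  22 176]
  [ 18  25 121]
  [ 19  42 205]
  [ 19  45 170]
  [ 19  45 119]
  [ 16  32 121]
  [ 16  23 170]
  [ 20  22 171]
  [ 15  24 172]
  [ 19  46 161]]]
```

View pics/w_c1.png

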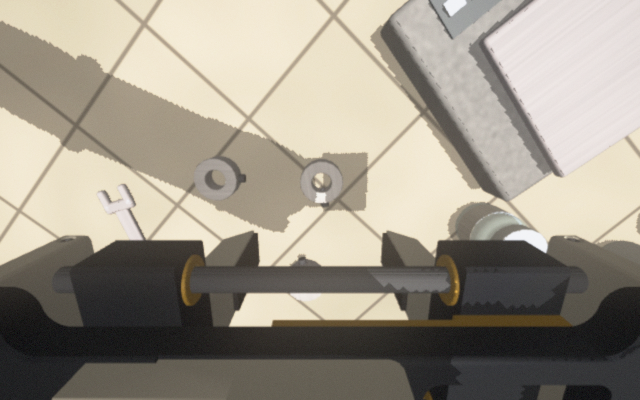

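View pics/w_c1c.png

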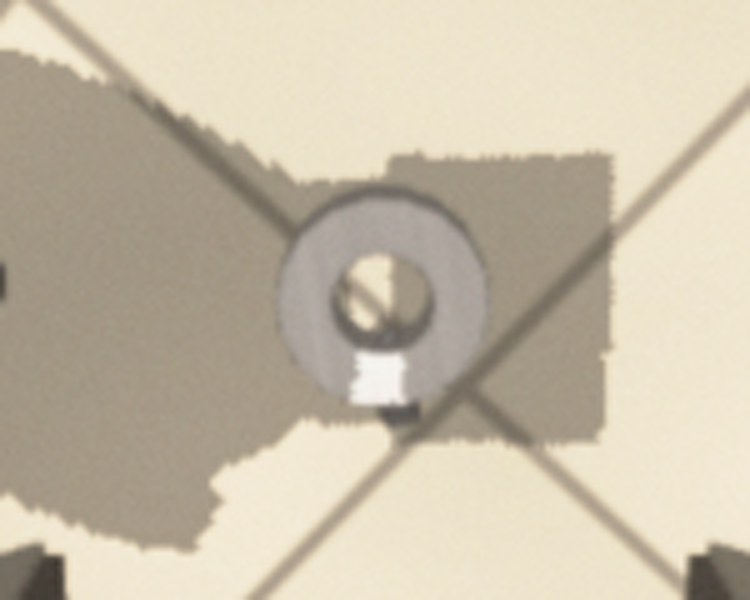

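Run:
```python
from h import *
p,d,c=load('w_c1'); X=cloud(d,c); v0,u0=182-60,320-75
hsv=cv2.cvtColor(p,cv2.COLOR_RGB2HSV)
m=((X[...,2]>.018)&(X[...,2]<.03)).astype(np.uint8)*255; m[215:]=0;m[:150]=0;m[:,:290]=0;m[:,355:]=0
cs,_=cv2.findContours(m,cv2.RETR_CCOMP,cv2.CHAIN_APPROX_NONE)
C=None
for k in cs:
    if cv2.contourArea(k)>50:
        W=(onplane(c,k[:,0],.024)[:,:2]*1000).astype(np.float32);(e,ax,an)=cv2.fitEllipse(W);print(e,ax,cv2.minEnclosingCircle(W),cv2.boundingRect(k))
        if max(ax)>40: C=e
# dark head blob
mm=((hsv[...,2]<95)).astype(np.uint8)*255; mm[:195]=0; mm[212:]=0; mm[:,:315]=0;mm[:,:]=mm; mm[:,335:]=0
cs,_=cv2.findContours(mm,cv2.RETR_EXTERNAL,cv2.CHAIN_APPROX_NONE)
for k in cs:
    b=cv2.boundingRect(k); M=k[:,0].mean(0)
    for z in (.012,.016): 
        h=onplane(c,M,z)[0][:2]*1000; print(b,M,z,h.round(1),np.linalg.norm(h-C),np.degrees(np.arctan2(h[1]-C[1],h[0]-C[0])))
h=onplane(c,[u0+402/5,v0+412/5],.014)[0][:2]*1000; print(h,np.linalg.norm(h-C),np.degrees(np.arctan2(h[1]-C[1],h[0]-C[0])))
# depth points for the head
w=(X[...,2]>.006)&(X[...,2]<.02); w[:195]=0;w[215:]=0;w[:,:310]=0;w[:,340:]=0
Y=X[w]*1000; r=np.hypot(*(Y[:,:2]-C).T); s=(r>26)&(r<34); Y=Y[s]; print(len(Y),Y.mean(0),np.degrees(np.arctan2(*(Y.mean(0)[:2]-C)[::-1])))
```

```text
(485.32666015625, 330.6289367675781) (48.27433395385742, 49.0255126953125) ((485.3992614746094, 330.58197021484375), 24.982501983642578) (300, 161, 43, 43)
(485.1327819824219, 330.8592224121094) (22.93706512451172, 23.281219482421875) ((485.2663269042969, 330.7088317871094), 12.09163761138916) (311, 172, 21, 21)
(322, 204, 1, 1) [322. 204.] 0.012 [506.5 309.8] 29.716673793345795 -44.57069526863497
(322, 204, 1, 1) [322. 204.] 0.016 [505.7 310.7] 28.49920926392471 -44.50490071058786
(327, 203, 1, 2) [327.  203.5] 0.012 [510.5 314.4] 29.97760618578416 -32.83123922193294
(327, 203, 1, 2) [327.  203.5] 0.016 [509.6 315.2] 28.78248342572513 -32.41773378848682
[509.43147204 312.64208544] 30.07604988029717 -36.730056740934195
32 [508.64808528 312.22094807  16.55744655] -38.284619314558704
```

Emit:
play_rows:
  rows:
    - [[0, 0.1, 0.05], [0, 0, 0], 0.6]
    - [[0, 0.18, 0.1], [0, 0, 0], 0.6]
    - [[0, 0.22, 0.12], [0, 0, 0], 0.6]
    - [[0, 0.22, 0.12], [0, 0, 0], 0.6]
    - [[0, 0.22, 0.12], [0, 0, 0], 0.6]

```text
clock: 15.25
position: [0.5614, 0.2463, 0.1384]
ee_rot: [-2.925, -1.145, 0.001]
force: [0.1, 0.4, 0.4]
width: 0.8
```

Run:
```python
from h import *
p,d,c=snap('wrist','w_c2')
q=proj(c,[.4853,.3306,.02])[0];print(q)
u,v=q.astype(int)
u0,v0=u-60,max(v-50,0);print(u0,v0)
cv2.imwrite('pics/w_c2c.png',cv2.resize(p[v0:v0+110,u0:u0+130,::-1],None,fx=5,fy=5,interpolation=cv2.INTER_CUBIC))
X=cloud(d,c)
m=((X[...,2]>.020)&(X[...,2]<.03)).astype(np.uint8)*255; k=np.zeros_like(m);k[max(v-45,0):v+45,u-45:u+45]=1;m*=k
cs,_=cv2.findContours(m,cv2.RETR_CCOMP,cv2.CHAIN_APPROX_NONE)
for k in cs:
    if cv2.contourArea(k)>50:
        W=(onplane(c,k[:,0],.024)[:,:2]*1000).astype(np.float32);(e,ax,an)=cv2.fitEllipse(W);print(e,ax,cv2.boundingRect(k))
        if max(ax)>40: C=np.array(e)
w=(X[...,2]>.006)&(X[...,2]<.02); r=np.hypot(X[...,0]*1000-C[0],X[...,1]*1000-C[1]); w&=(r>26.5)&(r<33)
Y=X[w]*1000-np.r_[C,0]; print(len(Y)); a=np.degrees(np.arctan2(Y[:,1],Y[:,0])); print(np.percentile(a,[0,5,25,50,75,95,100]).round(1))
# top and scene cross-check
for f in ('top0','scene0'):
    p,d,c=load(f); print(f,proj(c,[.4853,.3306,.024]), [proj(c,[.4853+.0315*np.cos(t),.3306+.0315*np.sin(t),.012])[0].round(1).tolist() for t in np.radians([-30,-38,-46])])
```

```text
[320.21003744  71.02713986]
260 21
(485.9624938964844, 330.04608154296875) (48.34444046020508, 48.66555404663086) (292, 39, 58, 64)
(486.0834045410156, 329.9412841796875) (22.89207649230957, 23.18833351135254) (306, 57, 29, 30)
66
[-47.8 -47.8 -44.1 -39.  -34.  -30.2 -28.4]
top0 [[183.77015197 235.77968708]] [[192.0, 225.3], [193.4, 226.4], [194.6, 227.6]]
scene0 [[373.69787348 134.79718011]] [[375.7, 144.2], [374.4, 144.4], [373.1, 144.3]]
```

View pics/w_c2c.png

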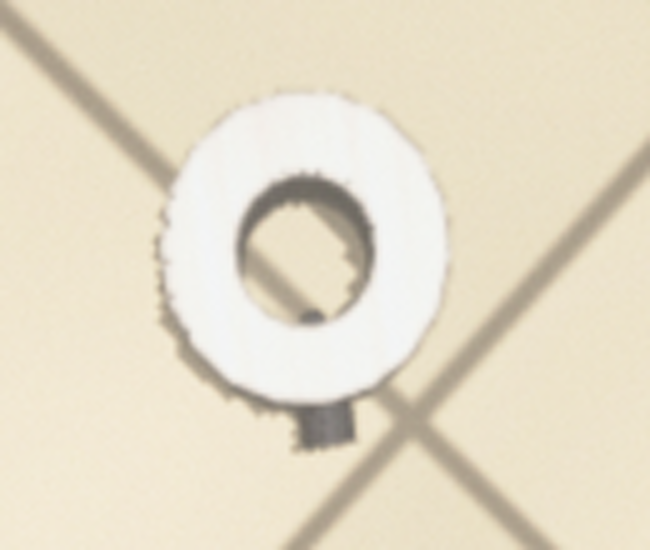

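Run:
```python
from h import *
plan([.4856,.3303,.06],51.5)
```

```text
yaw change 8.6 shift [ 0.0018 -0.2238  0.1576] turn [-0.0007 -0.0002 -0.1437]
yaw change -171.4 shift [ 0.0018 -0.2238  0.1576] turn [-3.0000e-04  1.0000e-03  2.8563e+00]
t 15.30 pos [0.5611 0.2476 0.1387] yaw 42.88 j [-0.988  0.594  0.74   1.757 -0.474  0.977  0.688] F [-0.3  0.1 -0.4] w 0.800
```

Emit:
play_rows:
  rows:
    - [[0.002, -0.1, 0.02], [0, 0, -0.07], 0.6]
    - [[0.002, -0.18, 0.06], [0, 0, -0.144], 0.6]
    - [[0.002, -0.222, 0.1], [0, 0, -0.144], 0.6]
    - [[0.002, -0.222, 0.13], [0, 0, -0.144], 0.6]
    - [[0.002, -0.222, 0.15], [0, 0, -0.144], 0.6]
    - [[0.002, -0.222, 0.15], [0, 0, -0.144], 0.6]
    - [[0.002, -0.222, 0.15], [0, 0, -0.144], 0.6]

```text
clock: 16.0
position: [0.4876, 0.3288, 0.0642]
ee_rot: [2.83, 1.364, 0.002]
force: [-0.2, 0.2, 1.0]
width: 0.801
```

Run:
```python
from h import *
plan([.4856,.3303,.012],51.5)
```

```text
yaw change 0.0 shift [-0.0002 -0.0051  0.1043] turn [ 0.0008 -0.0007 -0.0005]
yaw change -180.0 shift [-0.0002 -0.0051  0.1043] turn [-1.1000e-03 -1.3000e-03  2.9995e+00]
t 16.00 pos [0.4876 0.3288 0.0642] yaw 51.47 j [-1.117  0.639  0.641  1.879 -0.522  0.796  0.704] F [-0.2  0.2  1. ] w 0.801
```

Emit:
play_rows:
  rows:
    - [[0, -0.005, 0.03], [0, 0, 0], 0.6]
    - [[0, -0.005, 0.065], [0, 0, 0], 0.6]
    - [[0, -0.005, 0.09], [0, 0, 0], 0.6]
    - [[0, -0.005, 0.1], [0, 0, 0], 0.6]
    - [[0, -0.005, 0.102], [0, 0, 0], 0.6]
    - [[0, -0.005, 0.102], [0, 0, 0], 0.6]

```text
clock: 16.6
position: [0.4848, 0.3312, 0.0127]
ee_rot: [2.829, 1.366, 0.0]
force: [-0.6, 0.1, -0.3]
width: 0.799
```

Run:
```python
from h import *
plan([.4856,.3303,.012],51.5)
```

```text
yaw change -0.1 shift [-0.0004  0.0024  0.0013] turn [ 0.0002 -0.0002  0.0009]
yaw change 179.9 shift [-0.0004  0.0024  0.0013] turn [ 4.0000e-04  3.0000e-04 -2.9991e+00]
t 16.60 pos [0.4848 0.3312 0.0127] yaw 51.56 j [-1.08   0.707  0.579  1.907 -0.584  0.701  0.748] F [-0.6  0.1 -0.3] w 0.799
```

Emit:
play_rows:
  rows:
    - [[0, 0.0024, 0.001], [0, 0, 0], 0.6]
    - [[0, 0.0024, 0.001], [0, 0, 0], 0.3]
    - [[0, 0.0024, 0.001], [0, 0, 0], 0.1]
    - [[0, 0.0024, 0.001], [0, 0, 0], 0]
    - [[0, 0.0024, 0.001], [0, 0, 0], -0.1]
    - [[0, 0.0024, 0.001], [0, 0, 0], -0.2]
    - [[0, 0.0024, 0.001], [0, 0, 0], -0.2]
  newtons: 35

```text
clock: 17.3
position: [0.4854, 0.3307, 0.0122]
ee_rot: [-2.828, -1.367, -0.0]
force: [-1.4, 0.3, 2.9]
width: 0.541
```

Run:
```python
from h import *
plan([.4856,.3303,.2],51.5)
```

```text
yaw change -0.1 shift [-2.000e-04  7.000e-04 -3.757e-01] turn [-0.0001 -0.0002  0.0014]
yaw change 179.9 shift [-2.000e-04  7.000e-04 -3.757e-01] turn [ 3.0000e-04 -1.0000e-04 -2.9986e+00]
t 17.30 pos [0.4854 0.3307 0.0122] yaw 51.58 j [-1.078  0.708  0.578  1.906 -0.584  0.701  0.751] F [-1.4  0.3  2.9] w 0.541
```

Emit:
play_rows:
  rows:
    - [[0, 0, -0.03], [0, 0, 0], -0.2]
    - [[0, 0, -0.1], [0, 0, 0], -0.2]
    - [[0, 0, -0.2], [0, 0, 0], -0.2]
    - [[0, 0, -0.3], [0, 0, 0], -0.2]
    - [[0, 0, -0.37], [0, 0, 0], -0.2]
    - [[0, 0, -0.37], [0, 0, 0], -0.2]

```text
clock: 17.9
position: [0.488, 0.3313, 0.2029]
ee_rot: [-2.827, -1.365, -0.013]
force: [-0.7, -0.5, 0.1]
width: 0.543
```

Run:
```python
from h import *
p,d,c=snap('wrist','w_hc')
cv2.imwrite('pics/w_hcc.png',cv2.resize(p[180:300,230:410,::-1],None,fx=4,fy=4,interpolation=cv2.INTER_CUBIC))
plan([.532,-.0046,.2],112.4)
```

```text
yaw change 60.8 shift [-0.4694  0.4884 -0.0019] turn [ 0.0031 -0.0041 -1.0139]
yaw change -119.2 shift [-0.4694  0.4884 -0.0019] turn [-0.0047 -0.0036  1.9861]
t 17.95 pos [0.4866 0.3311 0.2001] yaw 51.57 j [-1.216  0.479  0.769  1.758 -0.379  1.053  0.586] F [-0.2 -0.6 -1.7] w 0.541
```

View pics/w_hcc.png

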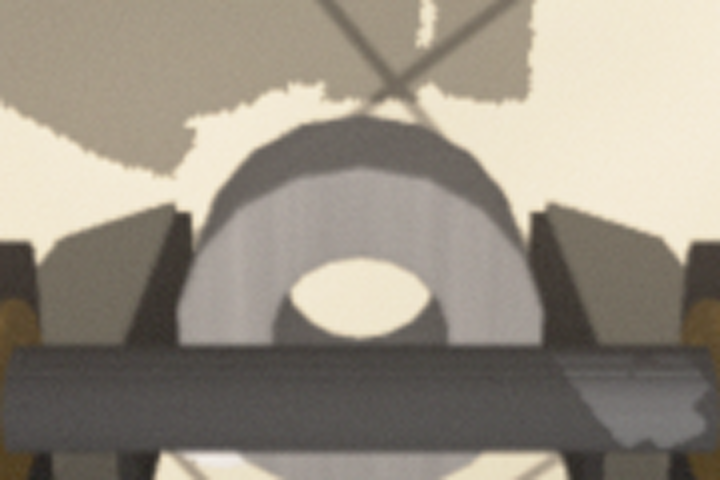

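Run:
```python
from h import *
p,d,c=load('w_hc'); s,P,R=pose()
X=cloud(d,c); T=R.inv().apply((X.reshape(-1,3)-P))*1000; T=T.reshape(X.shape)
m=(abs(T[...,2]+12)<4)&(abs(T[...,0])<27)&(abs(T[...,1])<32); m=m.astype(np.uint8)*255; m[:200]=0
ys,xs=np.nonzero(m); print(len(ys),ys.min(),ys.max(),xs.min(),xs.max(),np.median(T[m>0],0))
# outer edge points: per column first row; intersect plane at tool z=-12 
zz=P[2]+.012
pts=[];inn=[]
for u in range(282,360,2):
    r=np.nonzero(m[:,u])[0]; r=r[r<262]
    if len(r): pts.append((u,r.min()-.5))
W=onplane(c,pts,zz); t=R.inv().apply(W-P)[:,:2]*1000
from scipy.optimize import least_squares
f=least_squares(lambda q:np.hypot(t[:,0]-q[0],t[:,1]-q[1])-25,[0,0],loss='soft_l1'); print('outer centre tool xy',f.x,np.abs(f.fun).mean())
g=m[:262]
cs,h=cv2.findContours(m,cv2.RETR_CCOMP,cv2.CHAIN_APPROX_NONE)
# bore arc from colour crop: top arc points (273,335),(360,258),(447,335),(290,295),(432,295)
b=np.array([(290,295),(310,275),(360,258),(410,275),(432,295)])/4+[230,180]
t=R.inv().apply(onplane(c,b,zz)-P)[:,:2]*1000
f=least_squares(lambda q:np.hypot(t[:,0]-q[0],t[:,1]-q[1])-11.5,[0,0]); print('bore centre tool xy',f.x,f.fun.round(1))
```

```text
3405 217 306 264 366 [  1.44701389 -10.48012527 -14.64390085]
outer centre tool xy [2.08099834 0.31292578] 0.23522676035080162
bore centre tool xy [2.54866272 2.30292223] [-0.1 -0.   0.2 -0.1 -0. ]
```

```bash
cat > held.py <<'E'
from h import *
from scipy.optimize import least_squares
import sys
s,P,R=pose(); p,d,c=snap('wrist',sys.argv[1])
X=cloud(d,c); T=(R.inv().apply((X.reshape(-1,3)-P))*1000).reshape(X.shape)
m=(abs(T[...,2]+12)<5)&(abs(T[...,0])<30)&(abs(T[...,1])<32); m=m.astype(np.uint8)*255; m[:200]=0
zz=P[2]+.012
pts=[]
for u in range(284,360,2):
    r=np.nonzero(m[:,u])[0]; r=r[r<262]
    if len(r): pts.append((u,r.min()-.5))
t=R.inv().apply(onplane(c,pts,zz)-P)[:,:2]*1000
f=least_squares(lambda q:np.hypot(t[:,0]-q[0],t[:,1]-q[1])-25,[0,0],loss='soft_l1'); print('outer centre tool xy',f.x,np.abs(f.fun).mean(), 'topz',np.median(T[m>0],0))
cv2.imwrite(f'pics/{sys.argv[1]}c.png',cv2.resize(p[180:310,230:410,::-1],None,fx=4,fy=4,interpolation=cv2.INTER_CUBIC))
# fingers: pad inner faces at tips
plan([.5322,-.0049,.2],112.4)
E
python3 held.py w_hc2
```

```text
outer centre tool xy [ 0.78651456 -0.90997869] 0.18680707383170608 topz [  0.86427722 -10.97669904 -11.92681017]
yaw change 60.8 shift [-0.4679  0.4904 -0.0048] turn [ 8.0000e-04 -1.7000e-03 -1.0136e+00]
yaw change -119.2 shift [-0.4679  0.4904 -0.0048] turn [-2.0000e-03 -1.0000e-03  1.9864e+00]
t 18.00 pos [0.4855 0.3307 0.1981] yaw 51.58 j [-1.216  0.481  0.767  1.76  -0.38   1.053  0.586] F [ 0.4 -0.2 -1.8] w 0.538
```

Emit:
play_rows:
  rows:
    - [[-0.05, 0.05, 0], [0, 0, -0.12], -0.2]
    - [[-0.12, 0.12, 0], [0, 0, -0.24], -0.2]
    - [[-0.19, 0.19, 0], [0, 0, -0.37], -0.2]
    - [[-0.26, 0.26, 0], [0, 0, -0.5], -0.2]
    - [[-0.33, 0.33, 0], [0, 0, -0.63], -0.2]
    - [[-0.4, 0.41, 0], [0, 0, -0.76], -0.2]
    - [[-0.45, 0.47, 0], [0, 0, -0.88], -0.2]
    - [[-0.468, 0.49, 0], [0, 0, -1], -0.2]
    - [[-0.468, 0.49, 0], [0, 0, -1], -0.2]
    - [[-0.468, 0.49, 0], [0, 0, -1], -0.2]

```text
clock: 19.0
position: [0.531, -0.0046, 0.1959]
ee_rot: [-1.77, -2.593, 0.002]
force: [0.1, 1.4, -1.0]
width: 0.544
```

Run:
```python
from h import *
plan([.5322,-.0049,.145],112.4)
```

```text
yaw change 1.0 shift [-0.0016  0.0022  0.1019] turn [-0.0019 -0.0011 -0.0169]
yaw change -179.0 shift [-0.0016  0.0022  0.1019] turn [-1.8000e-03  3.0000e-03  2.9831e+00]
t 19.00 pos [ 0.531  -0.0046  0.1959] yaw 111.38 j [-0.524  0.348  0.57   1.885 -0.224  0.974  2.09 ] F [ 0.1  1.4 -1. ] w 0.544
```

Emit:
play_rows:
  rows:
    - [[-0.0016, 0.0022, 0.04], [0, 0, -0.016], -0.2]
    - [[-0.0016, 0.0022, 0.08], [0, 0, -0.016], -0.2]
    - [[-0.0016, 0.0022, 0.1], [0, 0, -0.016], -0.2]
    - [[-0.0016, 0.0022, 0.1], [0, 0, -0.016], -0.2]
    - [[-0.0016, 0.0022, 0.1], [0, 0, -0.016], -0.2]

```text
clock: 19.5
position: [0.5333, -0.0046, 0.1472]
ee_rot: [-1.744, -2.613, 0.0]
force: [0.0, -0.5, -0.8]
width: 0.538
```

```bash
python3 held.py w_hs;  python3 - <<'E'
from h import *
plan([.5322,-.0049,.132],112.4)
E
```

```text
outer centre tool xy [1.18749101 0.51146549] 0.20054035405598714 topz [  0.92671179  -9.48719616 -11.93195206]
yaw change -0.1 shift [ 0.0009 -0.0026 -0.1049] turn [0.0006 0.0001 0.0024]
yaw change 179.9 shift [ 0.0009 -0.0026 -0.1049] turn [-2.0000e-04  9.0000e-04 -2.9976e+00]
t 19.55 pos [ 0.5336 -0.0048  0.1476] yaw 112.54 j [-0.491  0.41   0.538  1.936 -0.272  0.866  2.153] F [-0.1  0.4 -0.6] w 0.541
yaw change -0.1 shift [ 0.0009 -0.0026  0.0311] turn [0.0006 0.0001 0.0024]
yaw change 179.9 shift [ 0.0009 -0.0026  0.0311] turn [-2.0000e-04  9.0000e-04 -2.9976e+00]
t 19.55 pos [ 0.5336 -0.0048  0.1476] yaw 112.54 j [-0.491  0.41   0.538  1.936 -0.272  0.866  2.153] F [-0.1  0.4 -0.6] w 0.541
```

View pics/w_hsc.png

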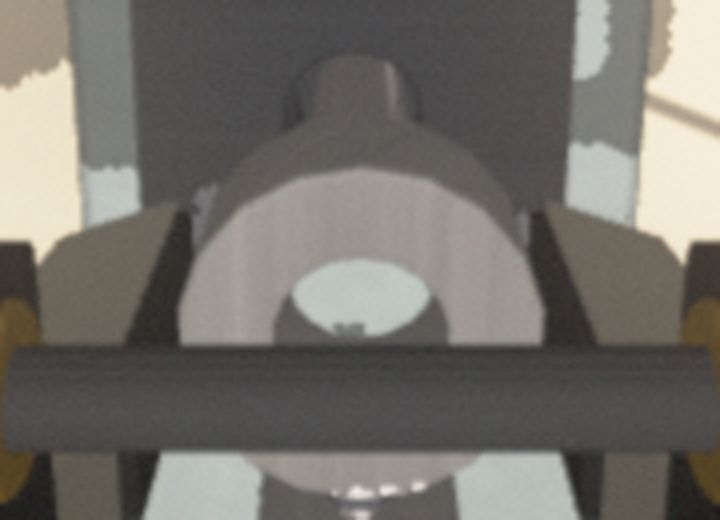

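Emit:
play_rows:
  rows:
    - [[0.0009, -0.003, 0.01], [0, 0, 0.002], -0.2]
    - [[0.0009, -0.003, 0.025], [0, 0, 0.002], -0.2]
    - [[0.0009, -0.003, 0.032], [0, 0, 0.002], -0.2]
    - [[0.0009, -0.003, 0.032], [0, 0, 0.002], -0.2]
    - [[0.0009, -0.003, 0.032], [0, 0, 0.002], -0.2]

```text
clock: 20.05
position: [0.5316, -0.0056, 0.1309]
ee_rot: [-1.747, -2.611, 0.0]
force: [0.8, -0.1, -0.7]
width: 0.543
```

Run:
```python
from h import *
plan([.5320,-.0049,.115],112.4)
```

```text
yaw change -0.0 shift [0.0011 0.0013 0.0318] turn [-0.0002 -0.      0.0001]
yaw change 180.0 shift [0.0011 0.0013 0.0318] turn [ 0.0000e+00 -4.0000e-04 -2.9999e+00]
t 20.05 pos [ 0.5316 -0.0056  0.1309] yaw 112.40 j [-0.48   0.431  0.527  1.956 -0.289  0.829  2.167] F [ 0.8 -0.1 -0.7] w 0.543
```

Emit:
play_rows:
  rows:
    - [[0.001, 0.0012, 0.005], [0, 0, 0], -0.2]
    - [[0.001, 0.0012, 0.012], [0, 0, 0], -0.2]
    - [[0.001, 0.0012, 0.02], [0, 0, 0], -0.2]
    - [[0.001, 0.0012, 0.028], [0, 0, 0], -0.2]
    - [[0.001, 0.0012, 0.032], [0, 0, 0], -0.2]
    - [[0.001, 0.0012, 0.032], [0, 0, 0], -0.2]

```text
clock: 20.65
position: [0.5317, -0.0049, 0.1146]
ee_rot: [-1.747, -2.61, 0.001]
force: [-0.3, 0.6, -1.2]
width: 0.542
```

Run:
```python
from h import *
plan([.5320,-.0049,.1],112.4); print(arm.observe()['ft_torque'])
```

```text
yaw change -0.0 shift [-0.0003  0.0005  0.0291] turn [-0.0007 -0.0002  0.0002]
yaw change 180.0 shift [-0.0003  0.0005  0.0291] turn [ 3.0000e-04 -1.1000e-03 -2.9998e+00]
t 20.65 pos [ 0.5317 -0.0049  0.1146] yaw 112.41 j [-0.469  0.454  0.514  1.97  -0.307  0.794  2.181] F [-0.3  0.6 -1.2] w 0.542
[0.08821297 0.03249538 0.00026225]
```

Emit:
play_rows:
  rows:
    - [[0, 0.0004, 0.005], [0, 0, 0], -0.2]
    - [[0, 0.0004, 0.011], [0, 0, 0], -0.2]
    - [[0, 0.0004, 0.018], [0, 0, 0], -0.2]
    - [[0, 0.0004, 0.025], [0, 0, 0], -0.2]
    - [[0, 0.0004, 0.028], [0, 0, 0], -0.2]
    - [[0, 0.0004, 0.028], [0, 0, 0], -0.2]

```text
clock: 21.25
position: [0.5321, -0.0047, 0.1007]
ee_rot: [-1.747, -2.611, 0.0]
force: [-0.7, 0.4, -1.1]
width: 0.544
```

Run:
```python
from h import *
plan([.5320,-.0049,.084],112.4); print(arm.observe()['ft_torque'])
```

```text
yaw change -0.0 shift [-0.0003 -0.0003  0.0334] turn [-0.0004 -0.0002  0.0003]
yaw change 180.0 shift [-0.0003 -0.0003  0.0334] turn [ 2.0000e-04 -6.0000e-04 -2.9997e+00]
t 21.25 pos [ 0.5321 -0.0047  0.1007] yaw 112.42 j [-0.458  0.474  0.501  1.981 -0.322  0.765  2.194] F [-0.7  0.4 -1.1] w 0.544
[ 0.00924323  0.08104297 -0.01586787]
```

Emit:
play_rows:
  rows:
    - [[0, 0, 0.006], [0, 0, 0], -0.2]
    - [[0, 0, 0.013], [0, 0, 0], -0.2]
    - [[0, 0, 0.02], [0, 0, 0], -0.2]
    - [[0, 0, 0.027], [0, 0, 0], -0.2]
    - [[0, 0, 0.032], [0, 0, 0], -0.2]
    - [[0, 0, 0.032], [0, 0, 0], -0.2]

```text
clock: 21.85
position: [0.532, -0.0047, 0.0845]
ee_rot: [-1.747, -2.611, 0.001]
force: [-0.1, -1.1, -1.7]
width: 0.539
```

Run:
```python
from h import *
plan([.5320,-.0049,.082],112.4); print(arm.observe()['ft_torque'])
```

```text
yaw change -0.0 shift [-0.0004 -0.0002  0.0051] turn [-0.0005 -0.0002  0.0003]
yaw change 180.0 shift [-0.0004 -0.0002  0.0051] turn [ 3.0000e-04 -8.0000e-04 -2.9997e+00]
t 21.85 pos [ 0.532  -0.0047  0.0845] yaw 112.42 j [-0.445  0.498  0.486  1.994 -0.341  0.73   2.21 ] F [-0.1 -1.1 -1.7] w 0.539
[-0.04278631  0.07324565 -0.00862224]
```

Now creep down to contact and watch the force.

Emit:
play_rows:
  rows:
    - [[0, 0, 0.002], [0, 0, 0], -0.2]
    - [[0, 0, 0.004], [0, 0, 0], -0.2]
    - [[0, 0, 0.005], [0, 0, 0], -0.2]
    - [[0, 0, 0.005], [0, 0, 0], -0.2]

```text
clock: 22.25
position: [0.5322, -0.0048, 0.0825]
ee_rot: [1.747, 2.611, 0.0]
force: [-0.0, -1.4, -0.7]
width: 0.539
```

Run:
```python
from h import *
plan([.5320,-.0049,.082],112.4); print(arm.observe()['ft_torque'])
```

```text
yaw change -0.0 shift [-0.     -0.0005  0.0009] turn [0.0001 0.     0.0003]
yaw change 180.0 shift [-0.     -0.0005  0.0009] turn [-1.0000e-04  2.0000e-04 -2.9997e+00]
t 22.25 pos [ 0.5322 -0.0048  0.0825] yaw 112.42 j [-0.443  0.501  0.484  1.995 -0.343  0.725  2.212] F [-0.  -1.4 -0.7] w 0.539
[-0.13132835  0.1085018  -0.0055704 ]
```

Emit:
play_rows:
  rows:
    - [[0, 0, 0.001], [0, 0, 0], -0.2]
    - [[0, 0, 0.002], [0, 0, 0], -0.2]
    - [[0, 0, 0.002], [0, 0, 0], -0.2]

```text
clock: 22.55
position: [0.5323, -0.0048, 0.0821]
ee_rot: [-1.747, -2.611, -0.001]
force: [-4.8, -1.5, 8.7]
width: 0.542
```

Run:
```python
from h import *
plan([.5320,-.0049,.082],112.4); print(arm.observe()['ft_torque'])
```

```text
yaw change -0.0 shift [-0.     -0.0005  0.0001] turn [ 0.0004 -0.0003  0.0001]
yaw change 180.0 shift [-0.     -0.0005  0.0001] turn [ 5.0000e-04  6.0000e-04 -2.9999e+00]
t 22.55 pos [ 0.5323 -0.0048  0.0821] yaw 112.41 j [-0.443  0.501  0.483  1.996 -0.344  0.724  2.213] F [-4.8 -1.5  8.7] w 0.542
[-0.15885698  0.73371837  0.03399124]
```

Emit:
play_rows:
  rows:
    - [[0, 0, 0], [0, 0, 0], -0.2]
    - [[0, 0, 0], [0, 0, 0], -0.2]
    - [[0, 0, 0], [0, 0, 0], -0.2]

```text
clock: 22.85
position: [0.5323, -0.0047, 0.0821]
ee_rot: [1.747, 2.611, 0.001]
force: [-4.3, 0.4, 8.8]
width: 0.543
```

Run:
```python
from h import *
plan([.5320,-.0049,.082],112.4); print(arm.observe()['ft_torque'])
p,d,c=snap('wrist','w_end'); cv2.imwrite('pics/w_endc.png',cv2.resize(p[120:310,200:440,::-1],None,fx=3,fy=3,interpolation=cv2.INTER_CUBIC))
snap('top','t_end'); snap('scene','s_end')
for n,f in (('t_end',1),('s_end',2)):
    p,d,c=load(n); q=proj(c,[.535,0,.08])[0].astype(int); cv2.imwrite(f'pics/{n}c.png',cv2.resize(p[q[1]-50:q[1]+50,q[0]-60:q[0]+60,::-1],None,fx=6,fy=6,interpolation=cv2.INTER_CUBIC))
```

```text
yaw change -0.0 shift [-0.0001 -0.0006  0.0001] turn [ 0.0005 -0.0003  0.0002]
yaw change 180.0 shift [-0.0001 -0.0006  0.0001] turn [ 5.0000e-04  7.0000e-04 -2.9998e+00]
t 22.85 pos [ 0.5323 -0.0047  0.0821] yaw 112.41 j [-0.443  0.501  0.483  1.996 -0.344  0.724  2.213] F [-4.3  0.4  8.8] w 0.543
[-0.1175629   0.795285   -0.01390146]
```

View pics/w_endc.png

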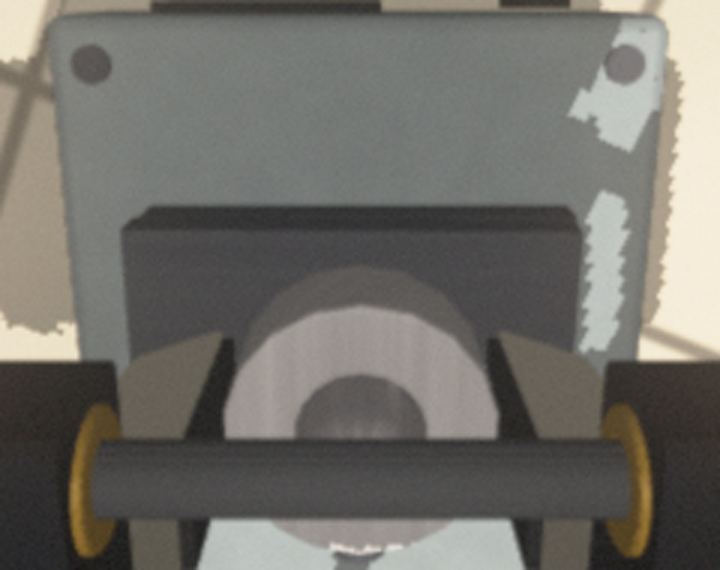

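View pics/s_endc.png

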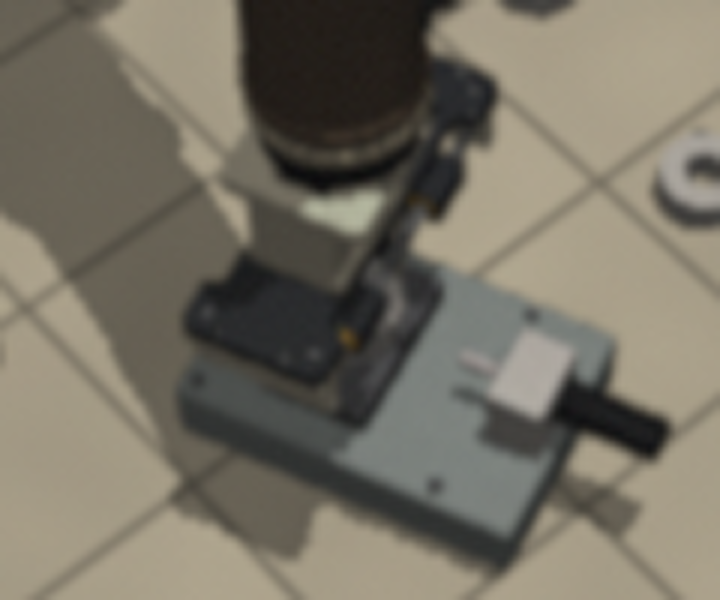

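View pics/t_end.png

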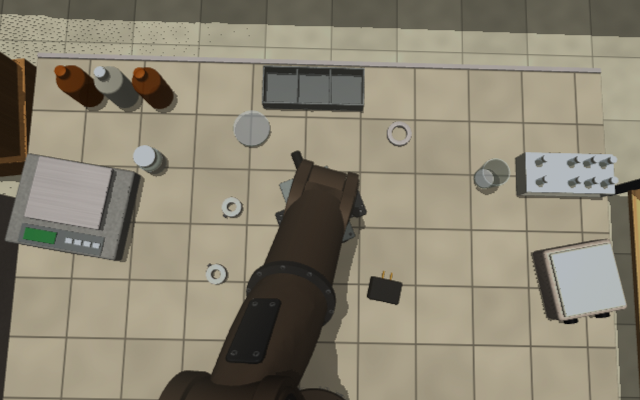

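Run:
```python
from h import *
p,d,c=load('w_end'); X=cloud(d,c)
def line(f,name):
    f=np.array(f,np.float32); vx,vy,x,y=cv2.fitLine(f,cv2.DIST_HUBER,0,.01,.01).ravel(); print(name,'angle %.2f'%(np.degrees(np.arctan2(vy,vx))%180),'perp offset from axis %.1f'%((x-532.1)*-vy+(y+4.8)*vx))
m=(X[...,2]>.066)&(X[...,2]<.075)
far=[];L=[];Rr=[]
pf=[(u,np.nonzero(m[:225,u])[0].min()) for u in range(252,385,3) if m[:225,u].any()]
line(onplane(c,pf,.07)[:,:2]*1000,'top plate -x edge')
pl=[];pr=[]
for v in range(202,228,2):
    r=np.nonzero(m[v,200:440])[0]+200; pl.append((r.min(),v)); pr.append((r.max()+1,v))
line(onplane(c,pl,.07)[:,:2]*1000,'side L'); line(onplane(c,pr,.07)[:,:2]*1000,'side R')
# deck edges
k=(X[...,2]>.045)&(X[...,2]<.055); pf=[(u,np.nonzero(k[:,u])[0].min()) for u in range(230,410,4) if k[:,u].any()]
line(onplane(c,pf,.05)[:,:2]*1000,'deck -x edge')
for n in ('scene',):
    a,_,_=load('scene0'); b,_,_=load('s_end'); df=cv2.absdiff(a,b).max(2);
```

```text
top plate -x edge angle 112.43 perp offset from axis -30.3
side L angle 23.02 perp offset from axis -45.3
side R angle 21.51 perp offset from axis 44.4
deck -x edge angle 112.42 perp offset from axis -69.2
```

Run:
```python
from h import *
plan([.5320,-.0049,.082],112.4)
print(arm.sign_off())
```

```text
yaw change -0.0 shift [-0.     -0.0006  0.0001] turn [ 0.0004 -0.0003  0.0002]
yaw change 180.0 shift [-0.     -0.0006  0.0001] turn [ 4.0000e-04  7.0000e-04 -2.9998e+00]
t 23.00 pos [ 0.5323 -0.0048  0.0821] yaw 112.41 j [-0.443  0.501  0.483  1.996 -0.344  0.724  2.213] F [-3.9 -0.5  8.4] w 0.543
the job is handed in; nothing more can be done
None
```

I finished the job in the order asked and handed it in at 23.0 s of the 58 s allowed. The collar is still gripped and held down on the plates.

- **Plate:** I laid the loose plate over the shaft and let go. In the last wrist picture its edge runs at 112.4°, the same as the deck edge. Its edges are 30.3 mm and about 45 mm from the shaft axis, so it is square and centred to about 1 mm.
- **Shaft:** I gripped it by the flat (about 15.5 mm wide in the fingers) and turned it about −79°. The picture taken right after I let go of the shaft shows the flat facing the screwdriver. I could not see the flat directly once the collar was on.
- **Collar:** I took the one farthest left and lowered it over the shaft with no contact force until it seated. The tool was at 82.1 mm, with the screw head pointing about 22.3° against the drive's 22.4°.
- **Press:** the last reading was 8.4 N up on the tool. Adding the roughly 1.2 N offset read while the collar hung free gives a press of about 10 N.
- **Not ideal:** a sideways force of about 4 N on the tool, mostly along world x, came with the seating. It was steady and I left it alone.
- **Other things:** in the last top picture, the bystanders in view look unmoved from the start. I compared them only by eye, and the arm hid part of the bench, including where the wrench lies.

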